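# Fish a dropped pulley out from under the belt guard

### The arm

A 6-joint arm with a two-finger parallel gripper is mounted at the origin on the work surface. World frame = base frame: x ahead of the robot, y to its left, z up, the work surface at z = 0. Lengths are in m, angles in degrees, forces in N, time in s.
With the tool pointing down it reaches from about 0.4 to 0.825 m from the base axis. Payload 7 kg.
Tool frame: the origin (TCP) lies on the centre line of the jaws, within the pads' length; the fingertips stand 17 mm ahead of it and the grasp point (between the pads) lies 2 mm behind it; z points along the fingers, y is the direction in which the jaws open and shut (so a half turn about z gives the same grasp; the last joint's range is limited). The gripper opens to 88 mm and grips with 3 to 60 N. Pads are 19 mm wide; open, the fingers measure 130 mm over their backs; the gripper's body (78 mm by 193 mm) begins 47 mm behind the grasp point.
Start: joints at [85.606, 20.546, 0.682, 0, -70.136, -16.507], TCP at [0.241, 0.631, 0.216] pointing down, gripper open.
Joint ranges: [-176.03, 176.03], [-82.01, 121.73], [-58.28, 71.71], [-173.87, 95.51], [-174.79, -0.11], [-173.66, 173.66]. Speed limits (degrees/s): [136.94, 136.94, 172.46, 180, 180, 180].

### API

Orientations are given as [roll, pitch, yaw] about the fixed x, y, z axes, in that order (R = Rz(yaw) Ry(pitch) Rx(roll)).
In Python, from plant import telemetry, vision, close_job, recognise, silhouettes, place_of gives the robot as it stands.
- The arm moves only by the shell command python3 -m handwheel 'ROWS'. ROWS is JSON, a list that holds one entry, the list of rows, each a list of 5 numbers: the shift along the tool's x, y, z in m, then the turn about the tool's z in rad, then the closure, from 0 (fully open) to 1 (shut). In form: [[[tx, ty, tz, yaw, gripper], ...]]. A call has 1 to 20 rows; each row shifts and turns the commanded pose from where the row before left it, along the tool's axes as they then stand; what a row does not reach is not made up. A row lasts 1/12 s, in which the tool goes at most 41.7 mm and 7.16 degrees, less where a joint would pass 70% of its speed; a pose out of reach is approached as far as the arm can. A call with a gripper value outside its range is refused whole. The fingers move at their own pace and stop on an object; the grip force is fixed at half the most. Time passes only in rows, so rows that do not move let the fingers close. It gives the time, the measured TCP pose, the force and the opening at its end, in the units of the state.
- telemetry.get_obs(): the state, without advancing time (a new reading comes with each control period).
- vision.snapshot(name): name is "scene" or "top" or "wrist"; returns a dict with "color" (420x560x3 uint8, red, green, blue), "mtx" (3x3 intrinsics, pixels), "cam_to_world" (4x4, takes a point from camera to world coordinates); the wrist camera has in their place "tool_from_camera" (4x4, takes a point from camera to tool coordinates, whose origin is the TCP and whose axes are the flange's). Camera axes: x right, y down, z forward; pixel columns grow to the right and rows downward; lengths in m; the calibration is good to about 2 mm. A picture is of the moment at which its call begins: read the wrist's pose just before it. There is no depth.
- close_job(): hands the job in, once; it reports no verdict.
Trained networks look in a picture, given as the dict that the camera call returned (one of the last four; its "shot" number tells which), for a name from the list of things; names that differ only in an ending like _2 or _b are one class to them, and where a whole thing is asked for, a point or a joint stands for the part that bears it (a point fixed in the world has none). Each returns a list of dicts, best first, with "conf" (0 to 1); they miss things now and then, are a little off and sometimes report something else, mostly with a low value. They report only what shows in the picture. A call takes as long as a camera call. They do not tell look-alikes from the thing itself.
- recognise(name, picture): "xy" ([column, row] in pixels, amid what is visible of it).
- silhouettes(name, picture): "region" (420x560 bool, what is visible of it) and "xy" ([column, row] in pixels, amid what is visible of it).
- place_of(name, picture): "xy" ([column, row] in pixels: a listed point, or the origin of a listed thing).
The state is a dict: "clock": time; "joint_pos": joint angles; "qvel": joint speeds; "tau": joint torques, N m; "tool_pos": TCP position; "orientation": TCP orientation; "force": force on the tool from outside, world axes, zero at the start; "moment": the same for the moment, N m; "opening": finger opening in m.
Only numpy, scipy, OpenCV 4.12 (cv2) and the standard library are available. Lean on these libraries where they do the work, as an engineer would, in place of code of your own. Each camera call takes 0.05 s, during which the arm holds its last target.

### The job

A small steel belt pulley has been dropped under the fixed yellow wire guard of the bench drive, out of the hand's reach. Use the hooked rod to draw it along the bench out through the guard's open mouth until it is well clear (do not reach in and touch it with the gripper), then lay the rod flat on the bench, clear of the guard and the tray. Finally set the pulley down, not dropped, on the floor of the aluminium parts tray with its hub up, and leave the nut beside the mouth, the spacer under the guard and the screwdriver where they are.

Things in the scene. Friction and masses are not known exactly. Their poses are not given: they have to be found in the camera images.
- guard: Fixed yellow wire guard of a bench belt drive. Origin on the bench at mid-mouth; +y points into it (mouth faces -y, open from bench to roof). Inside: x -116 to 116 mm, y 0 to 200 mm, 130 mm high; grid roof top at 138 mm; barred sides with feet 30 mm outside. Back plate, gearbox and motor run on to y 470 mm, to 165 mm high. A bare 18 mm shaft stub sticks 16 mm out of the back plate, 76 mm above the bench.
- pulley: The dropped V-belt pulley, plain steel, standing hub up on the bench under the guard: round body 50 mm diameter and 24 mm high, hub on top 28 mm diameter up to 38 mm high. About 0.2 kg (varies). Origin at the centre of its underside, +z up through the hub.
- rod: Hooked rod, 0.3 kg, loose on the bench. Origin: centre of the handle's underside; +x towards the hook, +z up. Black flat-sided handle 90 mm long (x -45 to 45), 24 wide, 30 high; centre of mass x about 19 mm. Steel rod 8 mm thick, axis at z 10 mm, runs straight to x 260, turns square to +y for 74 mm (cross bar), then a return lip slants back to x 228, y 82 mm. All level, in one plane.
- rod_pocket (a point): Point of the rod in the hook's pocket, at x 231, y 39, z 10 mm of the rod's frame: where the pulley's axis comes to be when the cross bar pulls on it (pocket 70 mm wide inside, so about 10 mm of play either side of the pulley). Axes as the rod's.
- tray: Aluminium parts tray fixed to the bench, outside 200 mm along its x, 140 mm along its y, 25 mm high, walls and floor 4 mm thick. Origin at the centre of its underside on the bench. A loose nut lies in its +x end. The strip of bench between the tray and the guard's mouth, where the rod lies, is otherwise free (world y -0.24 to -0.04 m for x 0.35 to 0.75 m).
- tray_in (a point): Centre of the tray's inner floor, 4 mm above the bench; axes as the tray's.
- nut_tray: Loose dark steel hex nut, 30 mm across flats, 16 mm high, lying in the +x end of the tray; origin at the centre of its underside. It may be nudged.
- nut_bench: Bystander: dark steel hex nut, 36 mm across flats, 19 mm high, on the bench outside the guard beside its mouth; origin at its underside.
- spacer: Bystander: steel spacer standing upright, 18 mm diameter, 30 mm high, inside the guard in its back +x corner; origin at its underside.
- screwdriver: Bystander: screwdriver lying beyond the tray, length along its x; origin under its middle.
Mind the look-alikes: they are no part of the job. Of the things like the pulley, leave any that is pink; of the rest the larger one is meant.

How it is judged:
By the outcome, as a careful person would: the job done as asked, in the order asked, and still so for the second after the job is handed in, with the robot touching nothing.
It also fails if it takes over 72 s, if anything falls off the work surface, if the arm or the gripper's body presses on something with over 40 N, if the wrist force passes 120 N, or if a joint passes its speed limit or range.

## Working session

There is one attempt and no reset: what is moved stays moved. The work goes in short steps, Python scripts to look and compute and a shell command to move; the robot and the scene stay as the last step left them, time stands still between calls to the robot, and variables do not carry over. Pictures are saved under pics/ and viewed, and the job is handed in when it is done.

```bash
ls; mkdir -p pics; python3 - <<'E'
from plant import telemetry, vision
import cv2
print(telemetry.get_obs())
for n in ["scene","top"]:
    s=vision.snapshot(n); cv2.imwrite(f"pics/{n}0.png",cv2.cvtColor(s["color"],cv2.COLOR_RGB2BGR)); print(s["mtx"],s["cam_to_world"])
E
```

```text
pics
{'clock': 0.0, 'joint_pos': array([ 8.56063025e+01,  2.05937587e+01,  6.29326328e-01, -2.17839001e-02,
       -7.01347714e+01, -1.65077160e+01]), 'qvel': array([-0.11338734,  0.07718666,  0.08129024,  0.01073254, -0.07736447,
       -0.03331922]), 'tau': array([-6.50894999e-04, -5.82721961e+01,  2.93045551e+01,  6.99691460e+00,
        6.80463592e-03, -1.75280138e-04]), 'tool_pos': array([0.24063724, 0.63006574, 0.21525746]), 'orientation': array([ 1.79899066e+02, -8.55771016e-03, -2.09088261e+01]), 'force': array([-0.0561734 , -0.08876917, -0.10378281]), 'moment': array([0.06567312, 0.01896832, 0.06937661]), 'opening': 0.0875634649095087}
[[478.72822269   0.         280.19977695]
 [  0.         478.72822269 211.10990298]
 [  0.           0.           1.        ]] [[-0.3070793   0.8017639  -0.51271527  1.15274998]
 [ 0.95162712  0.25280261 -0.17463296  0.17745742]
 [-0.01039865 -0.54153992 -0.84061072  1.05811625]
 [ 0.          0.          0.          1.        ]]
[[439.60508141   0.         276.86087878]
 [  0.         439.60508141 202.93031606]
 [  0.           0.           1.        ]] [[ 7.77441369e-04 -9.76883397e-01  2.13771431e-01  3.16559448e-01]
 [-9.99999193e-01 -5.44697415e-04  1.14765046e-03 -4.16356906e-02]
 [-1.00467993e-03 -2.13772151e-01 -9.76883032e-01  1.06786159e+00]
 [ 0.00000000e+00  0.00000000e+00  0.00000000e+00  1.00000000e+00]]
```

View pics/scene0.png

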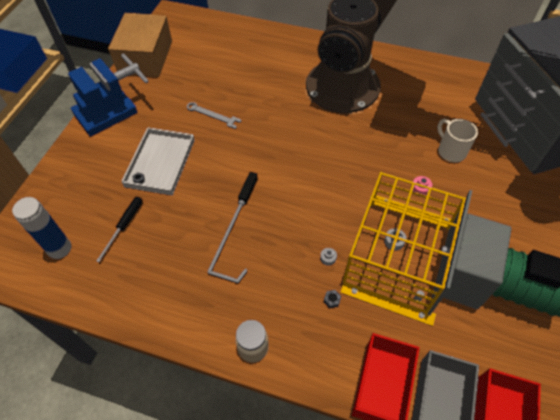

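View pics/top0.png

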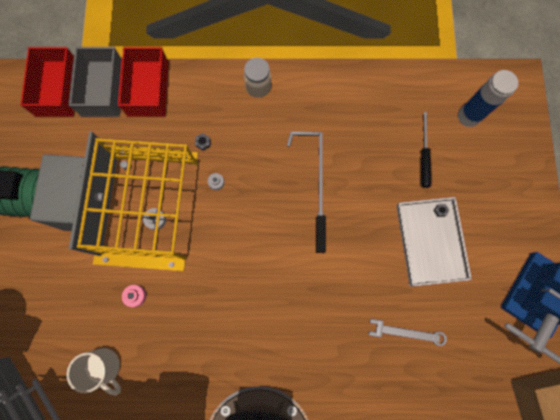

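The scene shows three pulley-like things: a grey one under the guard (scene 396,238 / top 153,218), a small grey one outside the mouth (scene 328,256 / top 215,181), and a pink one (scene 423,185 / top 133,296). The one under the guard should be the larger non-pink one. I'll measure it and confirm in a crop.

```bash
cat > h.py <<'E'
import numpy as np, cv2
from plant import telemetry, vision, recognise, silhouettes, place_of
from scipy.spatial.transform import Rotation as R
def c2w(s,obs=None):
    if "cam_to_world" in s: return np.array(s["cam_to_world"])
    o=obs or telemetry.get_obs(); T=np.eye(4); T[:3,:3]=R.from_euler("xyz",o["orientation"],degrees=True).as_matrix(); T[:3,3]=o["tool_pos"]
    return T@np.array(s["tool_from_camera"])
def px2w(s,px,z,T=None):
    T=c2w(s) if T is None else T
    d=T[:3,:3]@np.linalg.inv(s["mtx"])@np.array([px[0],px[1],1.]); o=T[:3,3]
    return o+d*(z-o[2])/d[2]
def w2px(s,p,T=None):
    T=c2w(s) if T is None else T
    q=np.linalg.inv(T)@np.append(np.array(p,float),1); u=s["mtx"]@q[:3]; return u[:2]/u[2]
def save(s,name): cv2.imwrite(f"pics/{name}.png",cv2.cvtColor(s["color"],cv2.COLOR_RGB2BGR))
def crop(s,name,x0,x1,y0,y1,k):
    c=cv2.cvtColor(s["color"],cv2.COLOR_RGB2BGR)[y0:y1,x0:x1]; cv2.imwrite(f"pics/{name}.png",cv2.resize(c,None,fx=k,fy=k,interpolation=cv2.INTER_CUBIC))
def st():
    o=telemetry.get_obs(); print("t",round(o["clock"],2),"pos",o["tool_pos"].round(4),"ori",o["orientation"].round(1),"F",o["force"].round(1),"open",round(o["opening"],4)); return o
E
python3 - <<'E'
from h import *
Z=dict(rod=0,rod_pocket=.010,guard=0,pulley=0,tray=0,tray_in=.004,nut_bench=0,nut_tray=.004,spacer=0,screwdriver=0)
S={n:vision.snapshot(n) for n in("scene","top")}
for k,z in Z.items():
    for n,s in S.items():
        for r in place_of(k,s)[:4]: print(k,n,np.round(r["xy"],1),round(r["conf"],2),px2w(s,r["xy"],z).round(4)[:2])
crop(S["scene"],"c1",300,460,160,320,5)
crop(S["top"],"c2",60,360,110,280,2.6)
# axis of rod handle and lines
for n,s in S.items():
    for r in silhouettes("rod",s)[:2]:
        ys,xs=np.nonzero(r["region"]); print("rod",n,r["conf"],len(xs),xs.min(),xs.max(),ys.min(),ys.max())
    for r in silhouettes("pulley",s)[:4]:
        ys,xs=np.nonzero(r["region"]); print("pul",n,round(r["conf"],2),len(xs),xs.min(),xs.max(),ys.min(),ys.max())
st()
E
```

```text
rod scene [246.4 191.1] 0.78 [ 0.4736 -0.1493]
rod_pocket scene [226.5 267.1] 0.72 [ 0.7064 -0.1149]
rod_pocket top [303.2 144.2] 0.61 [ 0.7006 -0.1071]
guard scene [358.8 243. ] 0.76 [0.5387 0.1756]
guard top [191.9 212.6] 0.85 [0.5256 0.1699]
pulley scene [392.9 243.1] 0.79 [0.5132 0.2572]
pulley scene [330.1 254.5] 0.57 [0.592  0.1151]
pulley scene [421.8 189. ] 0.46 [0.3248 0.3005]
pulley top [217.7 181.3] 0.73 [0.6058 0.1084]
pulley top [137.7 298.1] 0.55 [0.3187 0.2899]
pulley top [155.5 222.2] 0.52 [0.5015 0.2586]
tray scene [160.4 163.3] 0.75 [ 0.4564 -0.4138]
tray top [431.1 242.1] 0.87 [ 0.4527 -0.4165]
tray_in scene [160.2 161. ] 0.79 [ 0.4516 -0.4157]
tray_in top [432.8 243.7] 0.83 [ 0.4483 -0.419 ]
nut_bench scene [332.1 298.8] 0.69 [0.7039 0.1492]
nut_bench top [203.4 144.1] 0.55 [0.7044 0.148 ]
nut_tray scene [142.5 182.1] 0.66 [ 0.5333 -0.4299]
nut_tray scene [161.5 162.4] 0.21 [ 0.4551 -0.41  ]
nut_tray top [440.8 209.7] 0.48 [ 0.5325 -0.445 ]
spacer scene [417.3 296.5] 0.6 [0.6377 0.3384]
spacer top [125.9 168. ] 0.49 [0.6405 0.3419]
screwdriver scene [120.8 234.7] 0.97 [ 0.6984 -0.4093]
screwdriver scene [159.1 161.9] 0.31 [ 0.4529 -0.4195]
screwdriver top [424.3 151.5] 0.88 [ 0.6848 -0.4164]
rod scene 0.7 740 208 257 172 282
rod scene 0.65 99 133 144 174 183
pul scene 0.8 229 321 336 248 265
pul scene 0.55 232 385 405 229 250
pul scene 0.47 214 413 431 177 194
rod top 0.59 883 287 325 131 252
pul top 0.74 398 122 144 285 305
pul top 0.73 226 143 165 208 228
pul top 0.57 212 208 224 173 189
t 1.4 pos [0.2408 0.6306 0.2163] ori [180.   -0.  -20.9] F [ 0.3 -0.2  0.1] open 0.0877
```

View pics/c1.png

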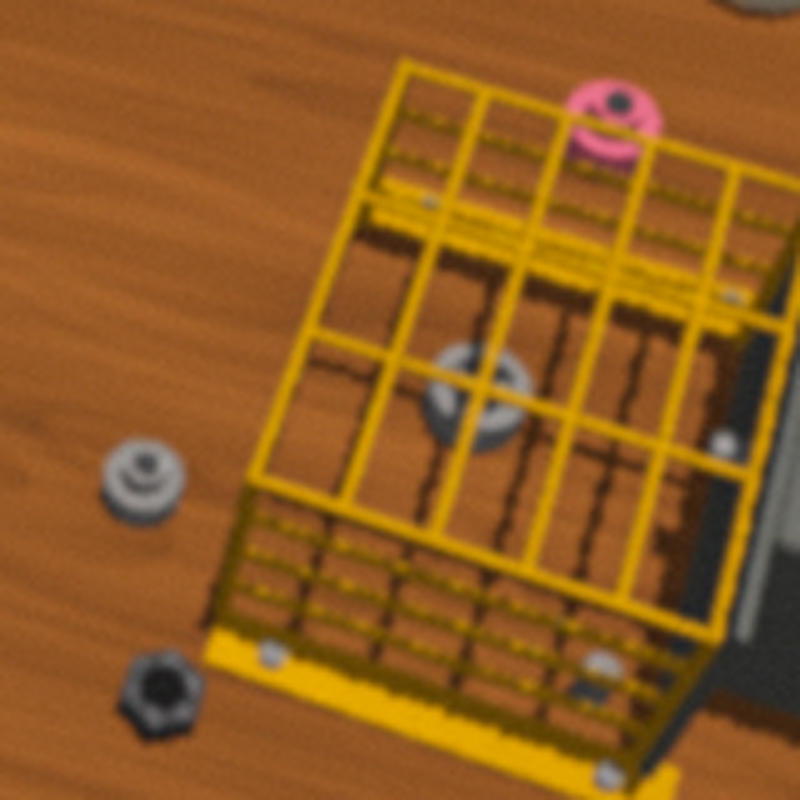

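View pics/c2.png

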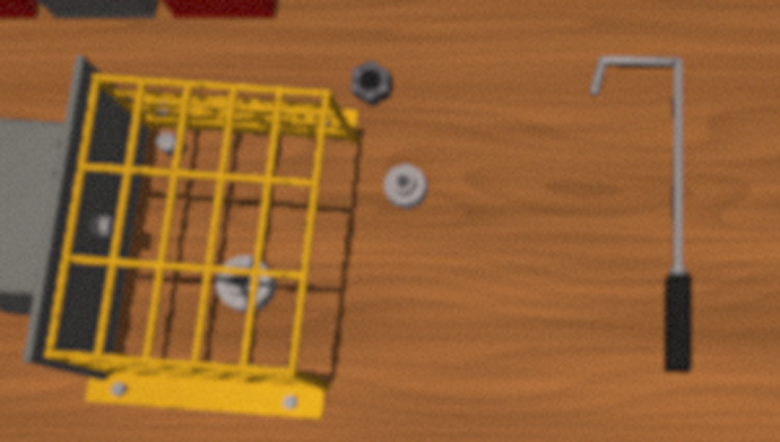

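The crop confirms it: the pulley under the guard is about 22 px across in the scene picture, against 16 px for the loose grey one, and the third is pink. So the target is at scene (393,243) / top (155,222). Next I work out the guard's yaw and the rod pose.

```bash
python3 - <<'E'
from h import *
s=vision.snapshot("top"); sc=vision.snapshot("scene")
P=[px2w(s,p,.138)[:2] for p in[(186.9,145.4),(173.5,253),(97.3,139.6),(78,246.5)]]
print("top roof FR FL BR BL",np.round(P,4))
Q=[px2w(sc,(x/5+300,y/5+160),.138)[:2] for x,y in[(255,478),(403,65),(720,635)]]
print("scene FR FL BR",np.round(Q,4))
for n,A in(("top",P),("sc",Q)):
    d=np.array(A[0])-A[1]; m=(np.array(A[0])+A[1])/2; e=np.array(A[2])-A[0]
    print(n,"x-axis yaw",np.degrees(np.arctan2(d[1],d[0])),"len",np.linalg.norm(d),"mid",m,"y-axis yaw",np.degrees(np.arctan2(e[1],e[0]))-90,np.linalg.norm(e))
# decoy/pulley via silhouette center at mid height
for n,q in(("top",s),("scene",sc)):
    for r in silhouettes("pulley",q): print(n,round(r["conf"],2),px2w(q,r["xy"],.019).round(4)[:2],r["region"].sum())
# rod handle: dark pixels
for n,q,b in(("top",s,(305,335,205,260)),("scene",sc,(230,265,165,210))):
    g=q["color"][b[2]:b[3],b[0]:b[1]].max(2)<60; ys,xs=np.nonzero(g); c=np.array([xs.mean()+b[0],ys.mean()+b[2]])
    u=np.linalg.svd(np.c_[xs-xs.mean(),ys-ys.mean()],full_matrices=False)[2][0]
    a=px2w(q,c-15*u,.02)[:2]; d=px2w(q,c+15*u,.02)[:2]; v=d-a; print(n,"handle",len(xs),px2w(q,c,.02)[:2].round(4),np.degrees(np.arctan2(v[1],v[0])))
for n,q in(("top",s),("scene",sc)):
    for c in [(321,133),(292,133)] if n=="top" else [(209,272.5),(238,281)]: print(n,"corner",px2w(q,c,.01).round(4)[:2])
crop(s,"c3",270,350,120,260,4); crop(sc,"c4",195,270,160,290,4)
E
```

```text
top roof FR FL BR BL [[0.6512 0.1601]
 [0.4116 0.1778]
 [0.6648 0.3612]
 [0.4252 0.381 ]]
scene FR FL BR [[0.6542 0.1667]
 [0.4153 0.183 ]
 [0.6673 0.3665]]
top x-axis yaw -4.212945021736833 len 0.24027055868024166 mid [0.53142325 0.16896079] y-axis yaw -3.866196511792367 0.2015217897991886
sc x-axis yaw -3.896213792790882 len 0.23942734452794134 mid [0.53471633 0.17486908] y-axis yaw -3.7622505757471316 0.20016884854491285
top 0.87 [0.3239 0.2935] 410
top 0.75 [0.5009 0.2592] 256
top 0.51 [0.6009 0.1102] 199
scene 0.84 [0.5197 0.267 ] 304
scene 0.66 [0.605  0.1169] 250
scene 0.56 [0.329  0.2985] 270
top handle 300 [ 0.4706 -0.1449] 178.71827627071517
scene handle 282 [ 0.4731 -0.144 ] 0.28336170153620005
top corner [ 0.7308 -0.1529]
top corner [ 0.7308 -0.0789]
scene corner [ 0.7326 -0.1499]
scene corner [ 0.7323 -0.0754]
```

```bash
python3 -m handwheel '[[[0.0285,0.0261,0,0,0],[0.0285,0.0261,0,0,0],[0.0285,0.0261,0,0,0],[0.0285,0.0261,0,0,0],[0.0285,0.0261,0,0,0],[0.0285,0.0261,0,0,0],[0.0285,0.0261,0,0,0],[0.0285,0.0261,0,0,0],[0.0285,0.0261,0,0,0],[0.0285,0.0261,0,0,0],[0.0285,0.0261,0,0,0],[0.0188,0.0353,0,0,0],[0.0188,0.0353,0,0,0],[0.0188,0.0353,0,0,0],[0.0188,0.0353,0,0,0],[0.0188,0.0353,0,0,0],[0.0188,0.0353,0,0,0],[0.0188,0.0353,0,0,0],[0.0188,0.0353,0,0,0],[0.0188,0.0353,0,0,0]]]'
```

```text
clock: 3.27
tool_pos: [0.4759, -0.1086, 0.2168]
orientation: [-180.0, -0.1, -20.9]
force: [1.4, 0.2, 0.3]
opening: 0.0874
```

```bash
python3 -m handwheel '[[[0,0,0,0.12,0],[0,0,0,0.12,0],[0,0,0,0.12,0],[0,0,0,0.12,0],[0,0,0,0.12,0],[0,0,0,0.12,0],[0,0,0,0.12,0],[0,0,0,0.12,0],[0,0,0,0.12,0],[0,0,0,0.12,0],[0,0,0,0.12,0],[0,0,0,0.12,0],[0,0,0,0.12,0],[0,0,0,0.12,0],[0,0,0,0.12,0],[0,0,0,0.12,0],[0,0,0,0.12,0],[0,0,0,0.12,0],[0,0,0,0.12,0],[0,0,0,0.12,0]]]'; python3 -c "
from h import *
print(st()['joint_pos'].round(1))"
```

```text
clock: 4.93
tool_pos: [0.476, -0.1067, 0.2164]
orientation: [-180.0, 0.0, -158.8]
force: [-0.4, 0.6, -1.5]
opening: 0.0875
t 4.93 pos [ 0.476  -0.1067  0.2164] ori [-180.     0.  -158.8] F [-0.4  0.6 -1.5] open 0.0875
[ 10.5   2.6 -22.2   0.  -65.1 -79.3]
```

```bash
python3 -m handwheel '[[[0,0,0,0.12,0],[0,0,0,0.12,0],[0,0,0,0.12,0],[0,0,0,0.01,0],[-0.003,-0.02,0.03,0,0],[-0.003,-0.02,0.03,0,0],[0,0,0.02,0,0],[0,0,0,0,0],[0,0,0,0,0]]]'; python3 - <<'E'
from h import *
o=st(); s=vision.snapshot("wrist"); T=c2w(s,o); save(s,"w1")
for k,z in(("rod",0),("rod_pocket",.01)):
    for r in place_of(k,s)[:2]: print(k,np.round(r["xy"]),round(r["conf"],2),px2w(s,r["xy"],z,T).round(4))
E
```

```text
clock: 5.68
tool_pos: [0.4818, -0.1469, 0.1359]
orientation: [-180.0, -0.1, -179.5]
force: [-0.6, -0.1, 0.5]
opening: 0.0877
t 5.68 pos [ 0.4818 -0.1469  0.1359] ori [-1.800e+02 -1.000e-01 -1.795e+02] F [-0.6 -0.1  0.5] open 0.0877
rod [276. 181.] 0.73 [ 0.4692 -0.1483  0.    ]
```

View pics/w1.png

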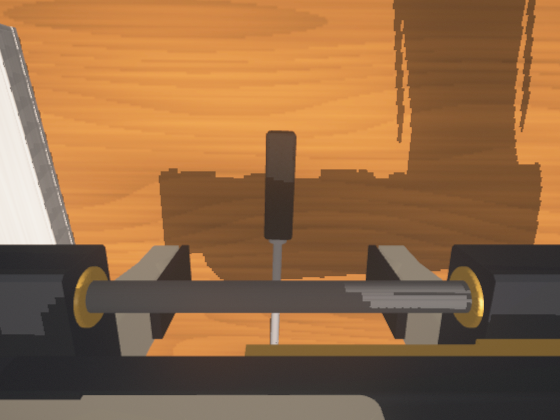

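The wrist view shows the handle from (281,132) to (279,240) with the rod running down; it sits between the jaws' planes. Measuring it precisely.

```bash
python3 - <<'E'
from h import *
o=st(); s=vision.snapshot("wrist"); T=c2w(s,o)
for p,z in(((281,132),.03),((278.5,240),.03),((265.5,238),.03),((292.5,238),.03),((277,245),.014),((275,340),.014)): print(p,z,px2w(s,p,z,T).round(4))
crop(s,"w2",230,330,110,260,4)
E
```

```text
t 5.83 pos [ 0.4834 -0.1463  0.138 ] ori [-180.     0.2 -179.5] F [ 0.7 -0.5 -0.3] open 0.0878
(281, 132) 0.03 [ 0.4265 -0.1436  0.03  ]
(278.5, 240) 0.03 [ 0.517  -0.1447  0.03  ]
(265.5, 238) 0.03 [ 0.5153 -0.1558  0.03  ]
(292.5, 238) 0.03 [ 0.5151 -0.1327  0.03  ]
(277, 245) 0.014 [ 0.5283 -0.1459  0.014 ]
(275, 340) 0.014 [ 0.6294 -0.147   0.014 ]
```

View pics/w2.png

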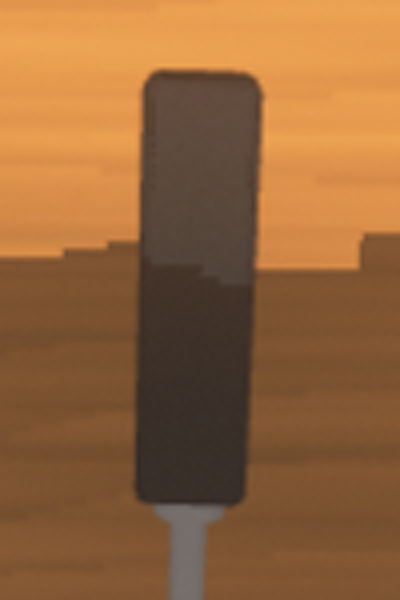

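```bash
python3 -m handwheel '[[[0,0.002,0.03,0.02,0],[0,0,0.03,0,0],[0,0,0.03,0,0],[0,0,0.02,0,0],[0,0,0.007,0,0],[0,0,0,0,0],[0,0,0,0,1],[0,0,0,0,1],[0,0,0,0,1],[0,0,0,0,1],[0,0,0,0,1],[0,0,0,0,1],[0,0,0,0,1],[0,0,0,0,1],[0,0,0,0,1]]]'
```

```text
clock: 7.13
tool_pos: [0.4822, -0.1446, 0.0193]
orientation: [-180.0, -0.0, 179.2]
force: [-0.5, 0.2, 0.8]
opening: 0.033
```

```bash
python3 -m handwheel '[[[0,0,0,0,1],[0,0,0,0,1],[0,0,0,0,1],[0,0,0,0,1]]]'
```

```text
clock: 7.47
tool_pos: [0.4826, -0.1459, 0.0208]
orientation: [-179.9, 0.0, 179.3]
force: [-4.3, -8.4, 17.2]
opening: 0.0123
```

```bash
python3 - <<'E'
from h import *
st(); s=vision.snapshot("wrist"); save(s,"w3"); st()
s=vision.snapshot("top"); crop(s,"c5",250,400,100,280,3)
E
```

```text
t 7.47 pos [ 0.4826 -0.1459  0.0208] ori [-179.9    0.   179.3] F [-4.3 -8.4 17.2] open 0.0123
t 7.52 pos [ 0.4826 -0.1459  0.0208] ori [-179.9    0.   179.3] F [-3.8 -8.3 16.6] open 0.0121
```

View pics/w3.png

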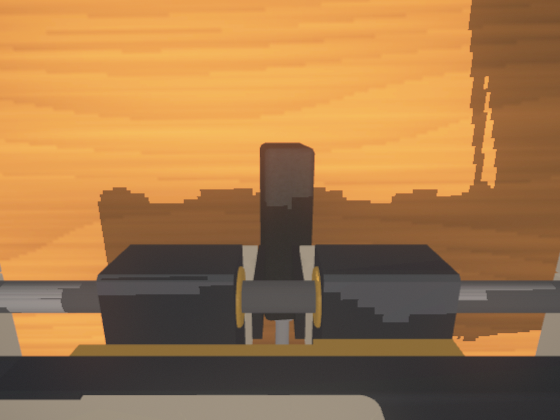

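View pics/c5.png

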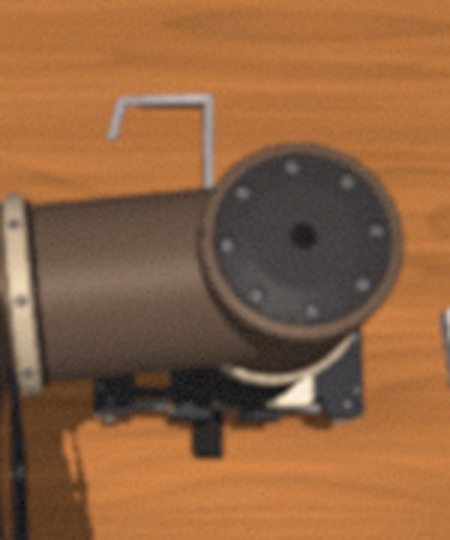

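```bash
python3 - <<'E'
from h import *
o=st(); s=vision.snapshot("wrist"); T=c2w(s,o); crop(s,"w4",220,340,130,350,3.6//1)
for p in [(260,150),(313,150),(245,250),(315,250),(258,250),(302,250)]: print(p,px2w(s,p,.03,T).round(4))
print(T.round(3))
E
```

```text
t 7.57 pos [ 0.4827 -0.1459  0.0208] ori [-179.9    0.   179.3] F [-4.5 -8.1 16.6] open 0.0122
(260, 150) [ 0.4257 -0.1527  0.03  ]
(313, 150) [ 0.426  -0.1284  0.03  ]
(245, 250) [ 0.4751 -0.1614  0.03  ]
(315, 250) [ 0.4755 -0.1266  0.03  ]
(258, 250) [ 0.4752 -0.155   0.03  ]
(302, 250) [ 0.4754 -0.133   0.03  ]
[[ 0.011  0.961  0.275  0.407]
 [ 1.    -0.011 -0.004 -0.144]
 [-0.     0.276 -0.961  0.19 ]
 [ 0.     0.     0.     1.   ]]
```

View pics/w4.png

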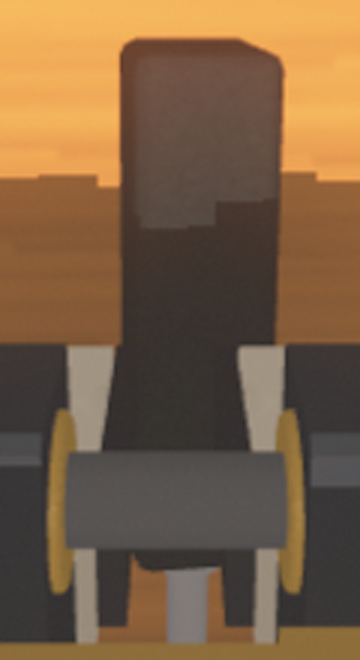

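```bash
python3 -m handwheel '[[[0,0,-0.005,0,1],[0,0,-0.005,0,1],[0,0,-0.005,0,1],[0,0,-0.005,0,1],[0,0,-0.005,0,1],[0,0,-0.005,0,1],[0,0,0,0,1],[0,0,0,0,1]]]'; python3 - <<'E'
from h import *
o=st();s=vision.snapshot("wrist"); save(s,"w5")
s=vision.snapshot("scene"); crop(s,"c6",170,370,120,300,3)
E
```

```text
clock: 8.28
tool_pos: [0.4825, -0.1445, 0.0496]
orientation: [180.0, 0.0, 179.2]
force: [-0.0, -0.4, 0.5]
opening: 0.0006
t 8.28 pos [ 0.4825 -0.1445  0.0496] ori [180.    0.  179.2] F [-0.  -0.4  0.5] open 0.0006
```

View pics/w5.png

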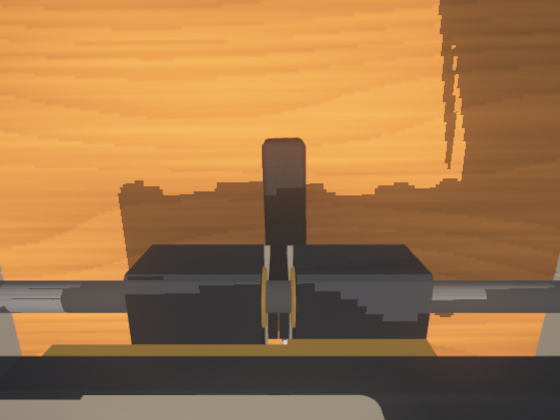

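View pics/c6.png

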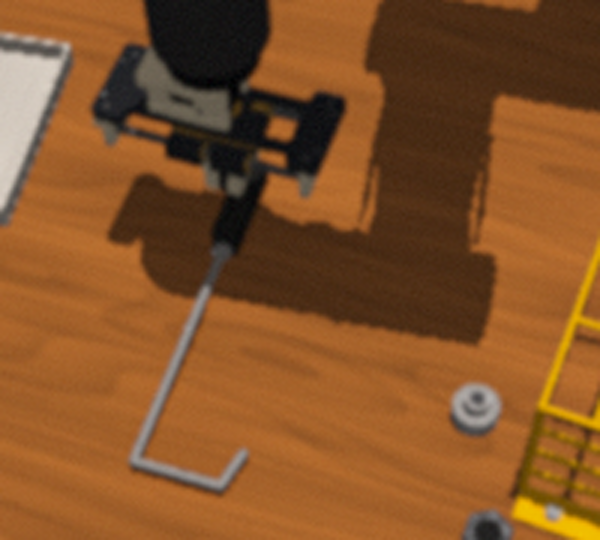

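```bash
python3 - <<'E'
from h import *
o=st();s=vision.snapshot("scene"); print(s["mtx"][0,0])
for z in(.033,.05,.0):
  p=w2px(s,[*o["tool_pos"][:2],z]); print(z,p,(p-[170,120])*3)
crop(s,"c7",220,280,140,230,8)
w=vision.snapshot("wrist"); print(w["mtx"]);print(np.array(w["tool_from_camera"]).round(4))
T=c2w(w,o)
for p in [(263,160),(305,160),(262,240),(306,240),(284,140)]: print(p,px2w(w,p,.03,T).round(4))
print(silhouettes("rod",s)[0]["conf"])
for r in place_of("rod",s)[:1]+place_of("rod_pocket",s)[:1]: print(r["xy"],px2w(s,r["xy"],.005).round(4))
E
```

```text
t 8.38 pos [ 0.4821 -0.1445  0.0491] ori [180.   -0.  179.2] F [-0.6  0.7 -0.2] open 0.0004
478.7282226903082
0.033 [246.1291749  186.83314697] [228.3875247  200.49944091]
0.05 [245.67106271 183.02228051] [227.01318814 189.06684153]
0.0 [246.98946745 193.98960366] [230.96840234 221.96881099]
[[346.35560433   0.         278.14777352]
 [  0.         346.35560433 206.78223846]
 [  0.           0.           1.        ]]
[[ 1.000e-03 -9.615e-01 -2.748e-01  7.540e-02]
 [ 1.000e+00  6.000e-04  1.500e-03  6.000e-04]
 [-1.200e-03 -2.748e-01  9.615e-01 -1.691e-01]
 [ 0.000e+00  0.000e+00  0.000e+00  1.000e+00]]
(263, 160) [ 0.4338 -0.1513  0.03  ]
(305, 160) [ 0.4341 -0.1284  0.03  ]
(262, 240) [ 0.4803 -0.153   0.03  ]
(306, 240) [ 0.4807 -0.1274  0.03  ]
(284, 140) [ 0.4232 -0.1397  0.03  ]
0.88
[249.7, 194.3] [ 0.484  -0.1357  0.005 ]
[231.8, 267.7] [ 0.7018 -0.1034  0.005 ]
```

View pics/c7.png

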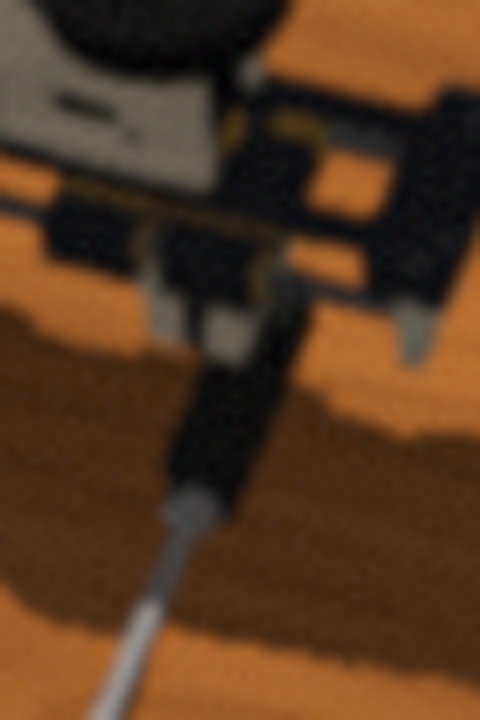

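The first grasp did not hold: the jaws shut empty on lifting, and the handle shifted to y≈-0.140. I open up and regrasp, centred, closing in stages and looking as I go.

```bash
python3 -m handwheel '[[[0,0.0045,0,0,0],[0,0,0,0,0],[0,0,0,0,0],[0,0,0,0,0],[0,0,0,0,0],[0,0,0,0,0],[0,0,0,0,0],[0,0,0,0,0],[0,0,0,0,0.4]]]'; python3 - <<'E'
from h import *
o=st();w=vision.snapshot("wrist"); T=c2w(w,o); crop(w,"w6",200,360,110,280,3.5)
g=w["color"].max(2)<75
for r in range(150,240,15):
    c=np.nonzero(g[r,240:330])[0]+240; 
    if len(c): print(r,c.min(),c.max(),px2w(w,(c.min(),r),.03,T).round(4)[:2],px2w(w,(c.max()+1,r),.03,T).round(4)[:2])
E
```

```text
clock: 9.38
tool_pos: [0.4823, -0.1402, 0.0493]
orientation: [180.0, 0.0, 179.2]
force: [0.8, -0.7, 0.5]
opening: 0.0515
t 9.38 pos [ 0.4823 -0.1402  0.0493] ori [180.    0.  179.2] F [ 0.8 -0.7  0.5] open 0.0515
195 257 281 [ 0.4537 -0.1507] [ 0.4539 -0.1367]
210 257 297 [ 0.4625 -0.151 ] [ 0.4628 -0.1277]
225 258 297 [ 0.4714 -0.1507] [ 0.4717 -0.1277]
```

View pics/w6.png

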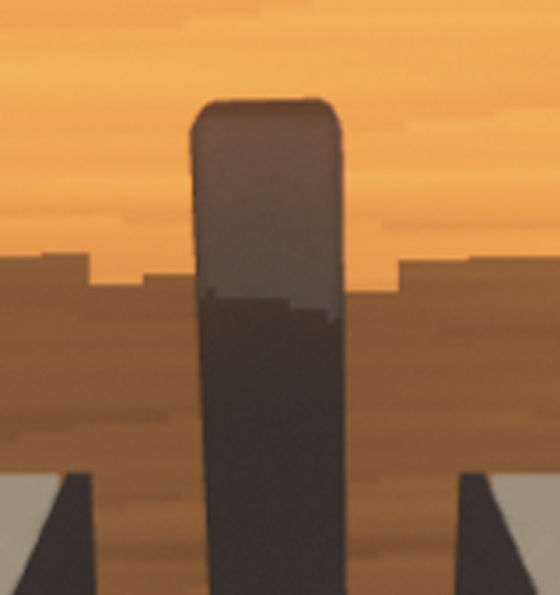

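```bash
python3 -m handwheel '[[[0,0.0005,0.01,-0.03,0.4],[0,0,0.01,0,0.4],[0,0,0.009,0,0.4],[0,0,0,0,0.4],[0,0,0,0,0.68],[0,0,0,0,0.68],[0,0,0,0,0.68],[0,0,0,0,0.68],[0,0,0,0,0.68],[0,0,0,0,0.68]]]'; python3 - <<'E'
from h import *
o=st();w=vision.snapshot("wrist"); T=c2w(w,o); crop(w,"w7",200,360,110,350,2.5)
E
```

```text
clock: 10.27
tool_pos: [0.4825, -0.1396, 0.0206]
orientation: [180.0, 0.0, -179.0]
force: [0.4, -0.0, -0.3]
opening: 0.0282
t 10.27 pos [ 0.4825 -0.1396  0.0206] ori [ 180.    0. -179.] F [ 0.4 -0.  -0.3] open 0.0282
```

View pics/w7.png

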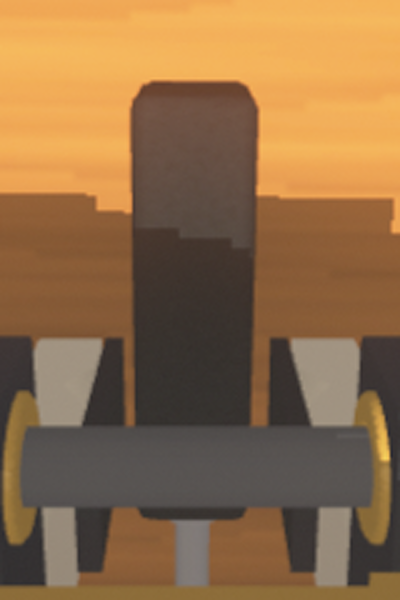

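```bash
python3 -m handwheel '[[[0,0,0,0,0.7],[0,0,0,0,0.72],[0,0,0,0,0.74],[0,0,0,0,0.76],[0,0,0,0,0.78],[0,0,0,0,0.8],[0,0,0,0,0.8]]]'; python3 - <<'E'
from h import *
o=st();w=vision.snapshot("wrist"); T=c2w(w,o); crop(w,"w8",200,360,110,350,2.5)
E
```

```text
clock: 10.9
tool_pos: [0.4823, -0.1396, 0.0203]
orientation: [-180.0, -0.0, -179.0]
force: [0.5, 0.5, -0.4]
opening: 0.0174
t 10.9 pos [ 0.4823 -0.1396  0.0203] ori [-180.   -0. -179.] F [ 0.5  0.5 -0.4] open 0.0174
```

View pics/w8.png

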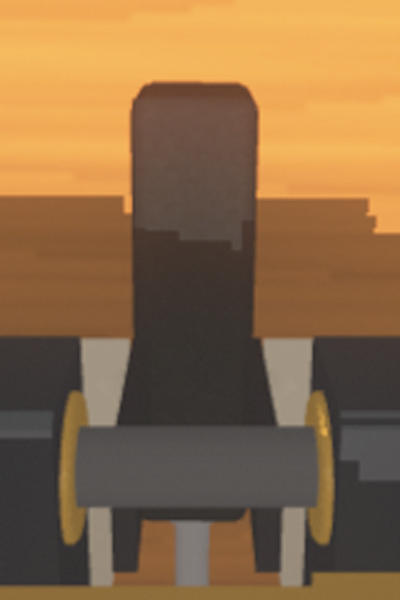

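```bash
python3 -m handwheel '[[[0,0,0,0,0.82],[0,0,0,0,0.84],[0,0,0,0,0.84]]]';python3 -m handwheel '[[[0,0,0,0,0.86],[0,0,0,0,0.88],[0,0,0,0,0.88]]]'; python3 - <<'E'
from h import *
o=st();w=vision.snapshot("wrist"); T=c2w(w,o); crop(w,"w9",200,360,110,350,2.5)
s=vision.snapshot("scene"); crop(s,"c9",170,370,120,300,3)
E
```

```text
clock: 11.2
tool_pos: [0.4823, -0.1396, 0.0203]
orientation: [180.0, 0.0, -179.0]
force: [0.1, -0.3, 1.1]
opening: 0.0142
clock: 11.45
tool_pos: [0.4823, -0.1396, 0.0203]
orientation: [180.0, 0.0, -179.0]
force: [0.6, -0.0, -0.1]
opening: 0.0109
t 11.45 pos [ 0.4823 -0.1396  0.0203] ori [ 180.    0. -179.] F [ 0.6 -0.  -0.1] open 0.0109
```

View pics/w9.png

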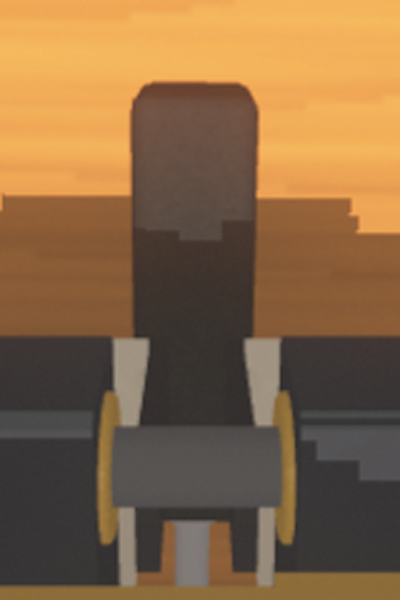

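View pics/c9.png

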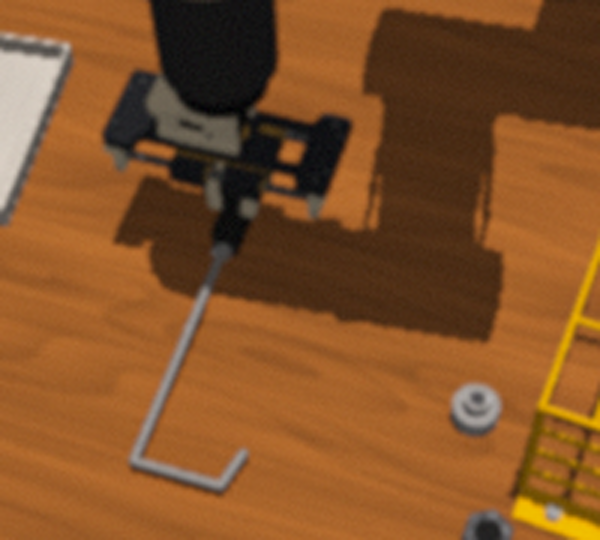

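```bash
python3 - <<'E'
from h import *
o=st();s=vision.snapshot("scene")
im=cv2.cvtColor(s["color"],cv2.COLOR_RGB2BGR)
x0,y0,k=225,155,11
c=cv2.resize(im[y0:y0+50,x0:x0+45],None,fx=k,fy=k,interpolation=cv2.INTER_CUBIC)
p=o["tool_pos"]
for z,col in((.003,(0,0,255)),(.018,(0,255,255)),(.033,(0,255,0))):
  for dy in(-.0155,.0155):
    for dx in(-.0095,.0095):
      q=((w2px(s,[p[0]+dx,p[1]+dy,z])-[x0,y0]+.5)*k).astype(int); cv2.circle(c,tuple(int(v) for v in q),4,col,-1)
cv2.imwrite("pics/c10.png",c)
E
```

```text
t 11.55 pos [ 0.4823 -0.1396  0.0203] ori [-180.   -0. -179.] F [-0.5  0.5 -0.8] open 0.0103
```

View pics/c10.png

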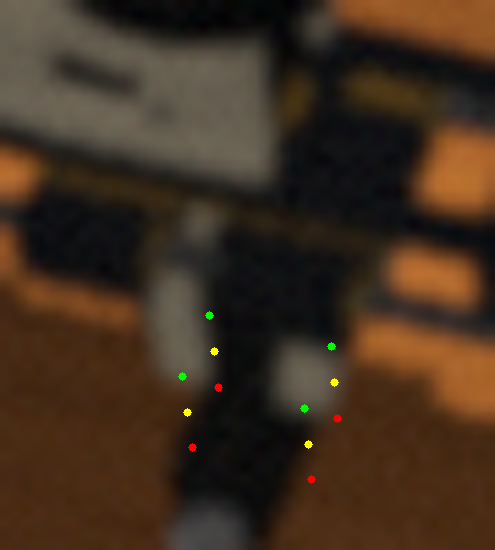

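```bash
python3 -m handwheel '[[[0,0,0,0,0.3],[0,0,0,0,0.3],[0,0,0,0,0.3],[0,0,0,0,0.3],[0,0,0,0,0.3],[0,0,0,0,0.3],[0,0,0,0,0.3]]]'; python3 - <<'E'
from h import *
o=st();s=vision.snapshot("scene")
im=cv2.cvtColor(s["color"],cv2.COLOR_RGB2BGR)
x0,y0,k=215,145,10
c=cv2.resize(im[y0:y0+60,x0:x0+70],None,fx=k,fy=k,interpolation=cv2.INTER_CUBIC)
p=o["tool_pos"]; g=o["opening"]/2
for z,col in((.003,(0,0,255)),(.018,(0,255,255)),(.033,(0,255,0))):
  for dy in(-g,g):
    for dx in(-.0095,.0095):
      q=((w2px(s,[p[0]+dx,p[1]+dy,z])-[x0,y0]+.5)*k).astype(int); cv2.circle(c,tuple(int(v) for v in q),3,col,-1)
cv2.imwrite("pics/c11.png",c)
save(vision.snapshot("wrist"),"w11")
E
```

```text
clock: 12.18
tool_pos: [0.4823, -0.1396, 0.0202]
orientation: [-180.0, -0.0, -179.0]
force: [-0.3, 0.3, 0.2]
opening: 0.0516
t 12.18 pos [ 0.4823 -0.1396  0.0202] ori [-180.   -0. -179.] F [-0.3  0.3  0.2] open 0.0516
```

View pics/c11.png

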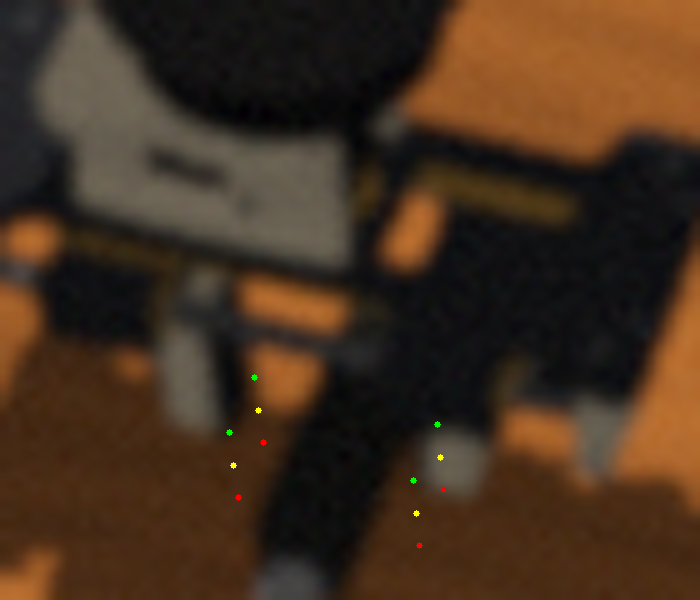

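View pics/w11.png

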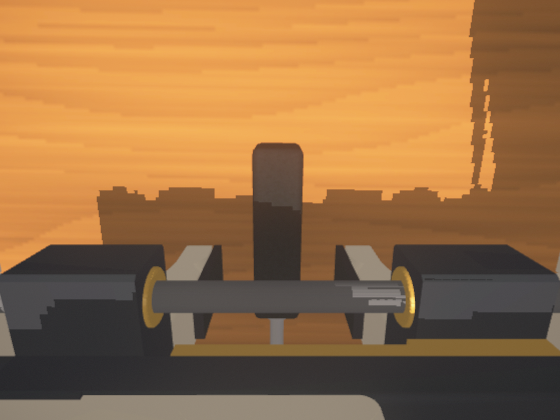

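The picture shows it plainly: the fingertips end near z≈0.03, level with the handle top. The wrist is actually higher than the reported TCP height suggests, so both closings met only the handle's top. I'll descend in small steps, watching force and picture.

```bash
python3 -m handwheel '[[[0,0,0.003,0,0.3],[0,0,0.003,0,0.3],[0,0,0.003,0,0.3],[0,0,0,0,0.3],[0,0,0,0,0.3]]]'; python3 - <<'E'
from h import *
o=st();print(o["joint_pos"].round(2),o["tau"].round(1));s=vision.snapshot("scene")
im=cv2.cvtColor(s["color"],cv2.COLOR_RGB2BGR)
x0,y0,k=215,145,10
c=cv2.resize(im[y0:y0+60,x0:x0+70],None,fx=k,fy=k,interpolation=cv2.INTER_CUBIC)
p=o["tool_pos"]; g=o["opening"]/2
for z,col in((.003,(0,0,255)),(.018,(0,255,255)),(.033,(0,255,0))):
  for dy in(-g,g):
    for dx in(-.0095,.0095):
      q=((w2px(s,[p[0]+dx,p[1]+dy,z])-[x0,y0]+.5)*k).astype(int); cv2.circle(c,tuple(int(v) for v in q),3,col,-1)
cv2.imwrite("pics/c12.png",c)
E
```

```text
clock: 12.7
tool_pos: [0.482, -0.1397, 0.0109]
orientation: [-180.0, -0.0, -179.0]
force: [0.1, 0.4, -0.8]
opening: 0.0613
t 12.7 pos [ 0.482  -0.1397  0.0109] ori [-180.   -0. -179.] F [ 0.1  0.4 -0.8] open 0.0613
[  6.31  18.08 -35.17   0.   -36.8  -95.35] [ -0.  -43.9  18.4   4.4  -0.   -0. ]
```

View pics/c12.png

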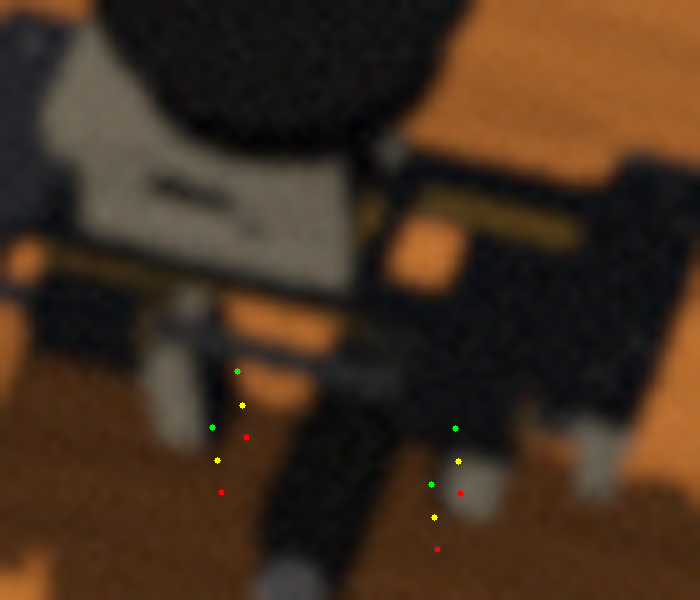

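```bash
python3 -m handwheel '[[[0,0,0.003,0,0.3],[0,0,0.003,0,0.3],[0,0,0.003,0,0.3],[0,0,0,0,0.3],[0,0,0,0,0.3]]]'; python3 - <<'E'
from h import *
o=st();s=vision.snapshot("scene")
im=cv2.cvtColor(s["color"],cv2.COLOR_RGB2BGR)
x0,y0,k=215,145,10
c=cv2.resize(im[y0:y0+60,x0:x0+70],None,fx=k,fy=k,interpolation=cv2.INTER_CUBIC)
p=o["tool_pos"]; g=o["opening"]/2
for z,col in((.0,(0,0,255)),(.015,(0,255,255)),(.030,(0,255,0))):
  for dy in(-g-.01,g+.01):
    for dx in(-.0095,.0095):
      q=((w2px(s,[p[0]+dx,p[1]+dy,z])-[x0,y0]+.5)*k).astype(int); cv2.circle(c,tuple(int(v) for v in q),3,col,-1)
cv2.imwrite("pics/c13.png",c)
E
```

```text
clock: 13.17
tool_pos: [0.4821, -0.1396, 0.002]
orientation: [-180.0, -0.0, -179.0]
force: [0.6, 0.5, 0.5]
opening: 0.0615
t 13.17 pos [ 0.4821 -0.1396  0.002 ] ori [-180.   -0. -179.] F [0.6 0.5 0.5] open 0.0615
```

View pics/c13.png

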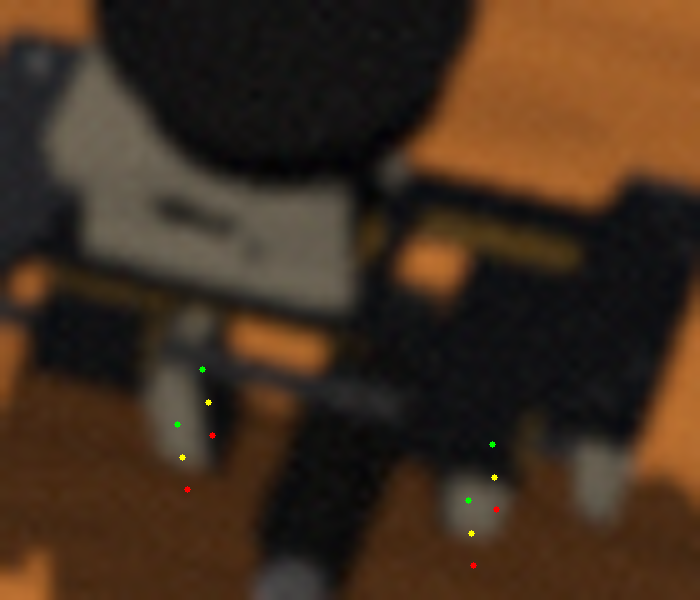

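```bash
python3 -m handwheel '[[[0,0,0.003,0,0.3],[0,0,0.003,0,0.3],[0,0,0.001,0,0.3],[0,0,0,0,0.3],[0,0,0,0,0.65],[0,0,0,0,0.65],[0,0,0,0,0.65],[0,0,0,0,0.65],[0,0,0,0,0.65],[0,0,0,0,0.65],[0,0,0,0,0.65]]]'; python3 -m handwheel '[[[0,0,0,0,0.7],[0,0,0,0,0.74],[0,0,0,0,0.8],[0,0,0,0,0.9],[0,0,0,0,1],[0,0,0,0,1],[0,0,0,0,1]]]';python3 - <<'E'
from h import *
st();s=vision.snapshot("wrist"); save(s,"w12")
E
```

```text
clock: 14.13
tool_pos: [0.4823, -0.1396, -0.0047]
orientation: [180.0, 0.0, -179.0]
force: [0.7, -0.5, 0.6]
opening: 0.0309
clock: 14.72
tool_pos: [0.4823, -0.1397, -0.0047]
orientation: [-180.0, -0.0, -179.0]
force: [-0.3, -1.5, 0.5]
opening: 0.0235
t 14.72 pos [ 0.4823 -0.1397 -0.0047] ori [-180.   -0. -179.] F [-0.3 -1.5  0.5] open 0.0235
```

View pics/w12.png

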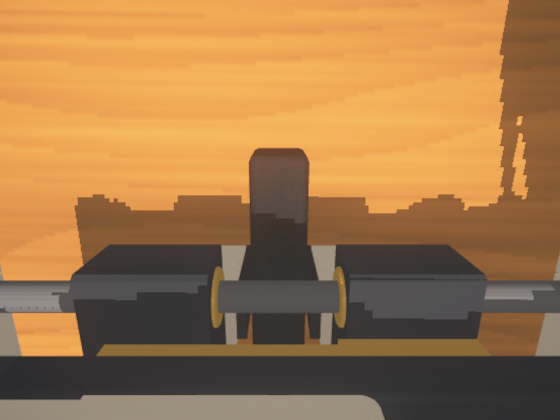

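Now it holds (opening 23.5 mm on the 24 mm handle); the reported TCP z reads about 27 mm low. Lifting 50 mm, turning the rod towards the guard, and fitting the pulley better meanwhile.

```bash
python3 -m handwheel '[[[0,0,0,0,1],[0,0,-0.005,0,1],[0,0,-0.01,0,1],[0,0,-0.01,0,1],[0,0,-0.01,0,1],[0,0,-0.01,0,1],[0,0,-0.005,0,1],[0,0,0,0,1]]]'; python3 - <<'E'
from h import *
st(); s=vision.snapshot("scene"); crop(s,"c14",170,370,120,300,3)
t=vision.snapshot("top")
print("pulley scene",px2w(s,(396.2,237.6),.024).round(4),"top",px2w(t,(154.2,218.8),.024).round(4))
crop(t,"c15",120,240,150,270,6); crop(s,"c16",340,460,180,320,5)
E
```

```text
clock: 15.43
tool_pos: [0.483, -0.1395, 0.0465]
orientation: [180.0, 0.1, -179.0]
force: [-0.5, 0.4, -2.5]
opening: 0.0235
t 15.43 pos [ 0.483  -0.1395  0.0465] ori [ 1.80e+02  1.00e-01 -1.79e+02] F [-0.5  0.4 -2.5] open 0.0235
pulley scene [0.5099 0.2603 0.024 ] top [0.5056 0.2555 0.024 ]
```

View pics/c14.png

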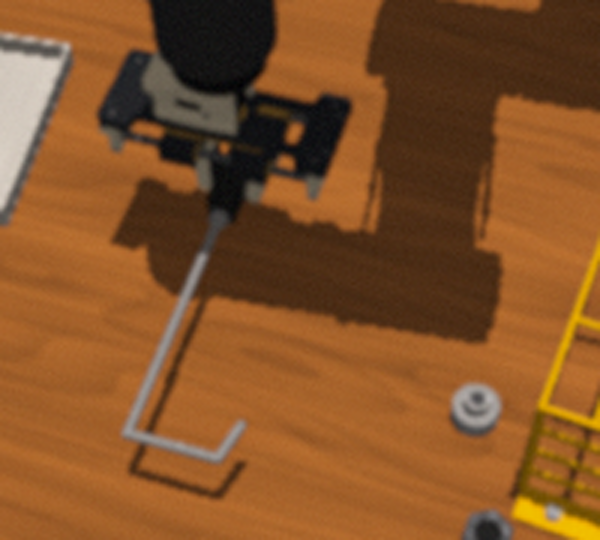

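View pics/c15.png

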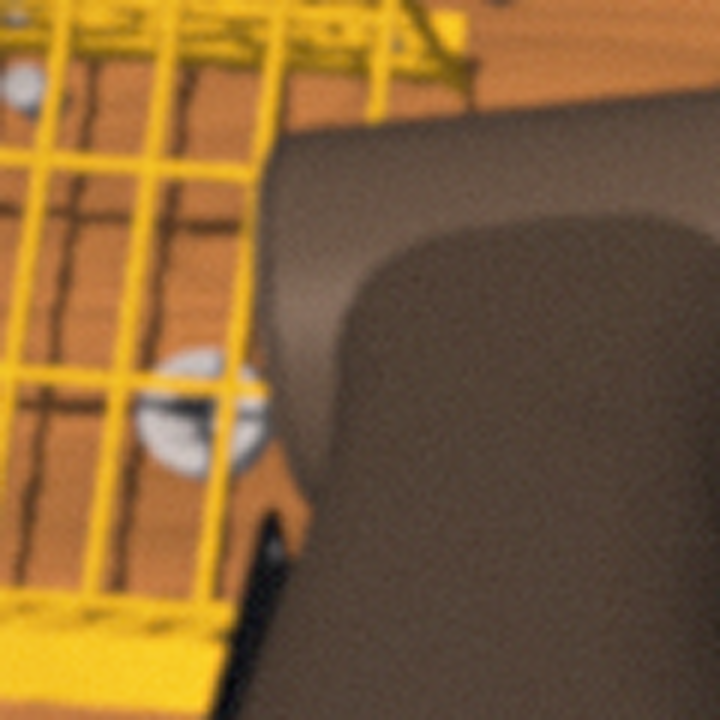

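View pics/c16.png

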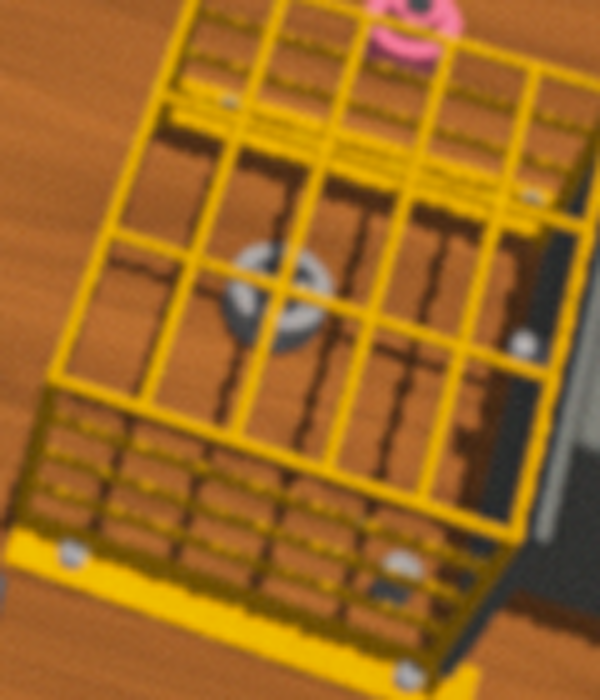

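```bash
python3 -m handwheel '[[[0,0,0,-0.05,1],[0,0,0,-0.1,1],[0,0,0,-0.1,1],[0,0,0,-0.1,1],[0,0,0,-0.1,1],[0,0,0,-0.1,1],[0,0,0,-0.1,1],[0,0,0,-0.1,1],[0,0,0,-0.1,1],[0,0,0,-0.1,1],[0,0,0,-0.1,1],[0,0,0,-0.1,1],[0,0,0,-0.1,1],[0,0,0,-0.1,1],[0,0,0,-0.1,1],[0,0,0,-0.034,1],[0,0,0,0,1],[0,0,0,0,1]]]'; python3 - <<'E'
from h import *
st(); s=vision.snapshot("scene"); save(s,"s2"); t=vision.snapshot("top"); save(t,"t2")
for n,q in(("s",s),("t",t)):
    for r in place_of("rod_pocket",q)[:2]: print(n,r["xy"],r["conf"],px2w(q,r["xy"],.061).round(4))
E
```

```text
clock: 17.03
tool_pos: [0.4819, -0.1396, 0.0447]
orientation: [179.9, -0.0, -94.1]
force: [0.0, 1.1, -3.2]
opening: 0.0237
t 17.03 pos [ 0.4819 -0.1396  0.0447] ori [179.9  -0.  -94.1] F [ 0.   1.1 -3.2] open 0.0237
t [155.7, 221.0] 0.22 [0.4937 0.2411 0.061 ]
```

View pics/s2.png

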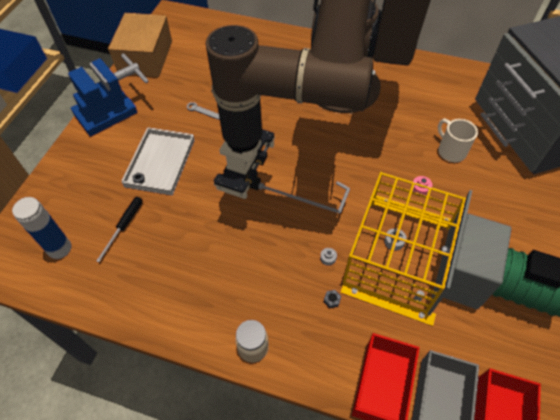

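View pics/t2.png

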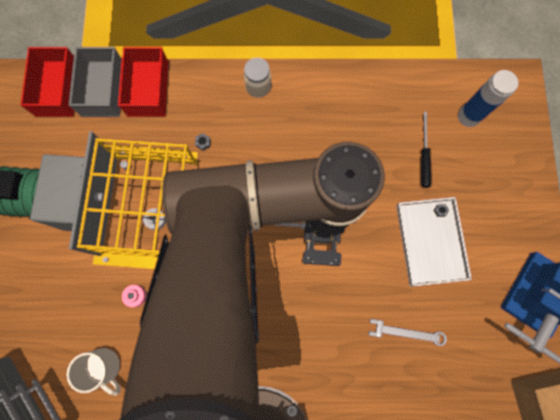

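```bash
python3 -m handwheel '[[[-0.005,-0.012,0,0,1],[-0.01,-0.012,0,0,1],[-0.01,-0.0125,0,0,1],[-0.005,0,0,0,1],[0,0,0,0,1],[0,0,0,0,1]]]'; python3 - <<'E'
from h import *
o=st(); s=vision.snapshot("scene"); im=cv2.cvtColor(s["color"],cv2.COLOR_RGB2BGR)
a=np.radians(o["orientation"][2]+180); X=np.array([np.cos(a),np.sin(a),0]); Y=np.array([-X[1],X[0],0])
p=o["tool_pos"].copy(); p[2]=.061
x0,y0,k=250,150,4
c=cv2.resize(im[y0:y0+150,x0:x0+200],None,fx=k,fy=k,interpolation=cv2.INTER_CUBIC)
for q in [(260,0),(260,74),(228,82),(231,39),(100,0)]:
    u=(w2px(s,p+(q[0]-10)/1e3*X+q[1]/1e3*Y)-[x0,y0]+.5)*k; cv2.circle(c,(int(u[0]),int(u[1])),4,(255,0,255),-1)
cv2.imwrite("pics/s3.png",c)
E
```

```text
clock: 17.73
tool_pos: [0.5209, -0.1115, 0.0449]
orientation: [180.0, -0.0, -94.0]
force: [0.1, 0.1, -3.0]
opening: 0.0235
t 17.73 pos [ 0.5209 -0.1115  0.0449] ori [180.  -0. -94.] F [ 0.1  0.1 -3. ] open 0.0235
```

View pics/s3.png

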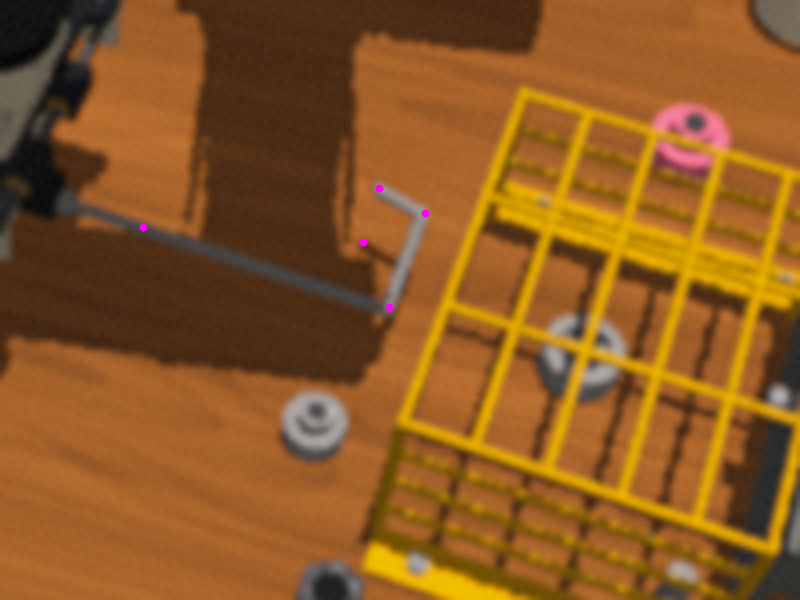

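The overlay matches the rod exactly (corner at (390,308), lip tip at (380,188) in the crop). Now in through the mouth, above the pulley.

```bash
python3 -m handwheel '[[[-0.008,0,0,0,1],[-0.016,0,0,0,1],[-0.02,0,0,0,1],[-0.02,0,0,0,1],[-0.02,0,0,0,1],[-0.02,0,0,0,1],[-0.02,0,0,0,1],[-0.02,0,0,0,1],[-0.012,0,0,0,1],[-0.006,0,0,0,1],[0,0,0,0,1],[0,0,0,0,1]]]'; python3 - <<'E'
from h import *
o=st(); a=np.radians(o["orientation"][2]+180); X=np.array([np.cos(a),np.sin(a),0]); Y=np.array([-X[1],X[0],0])
p=o["tool_pos"].copy(); p[2]=.061
for n,(x0,y0,k) in dict(scene=(320,170,5),top=(80,130,5)).items():
  s=vision.snapshot(n); im=cv2.cvtColor(s["color"],cv2.COLOR_RGB2BGR)
  c=cv2.resize(im[y0:y0+120,x0:x0+150],None,fx=k,fy=k,interpolation=cv2.INTER_CUBIC)
  for z,col in((.061,(255,0,255)),(.010,(0,0,255))):
   p[2]=z
   for q in [(260,0),(260,74),(228,82),(231,39)]:
    u=(w2px(s,p+(q[0]-10)/1e3*X+q[1]/1e3*Y)-[x0,y0]+.5)*k; cv2.circle(c,(int(u[0]),int(u[1])),4,col,-1)
  cv2.imwrite(f"pics/{n}4.png",c)
E
```

```text
clock: 18.78
tool_pos: [0.5318, 0.0491, 0.0452]
orientation: [180.0, -0.0, -94.0]
force: [-1.2, 0.7, -3.9]
opening: 0.0238
t 18.78 pos [0.5318 0.0491 0.0452] ori [180.  -0. -94.] F [-1.2  0.7 -3.9] open 0.0238
```

View pics/scene4.png

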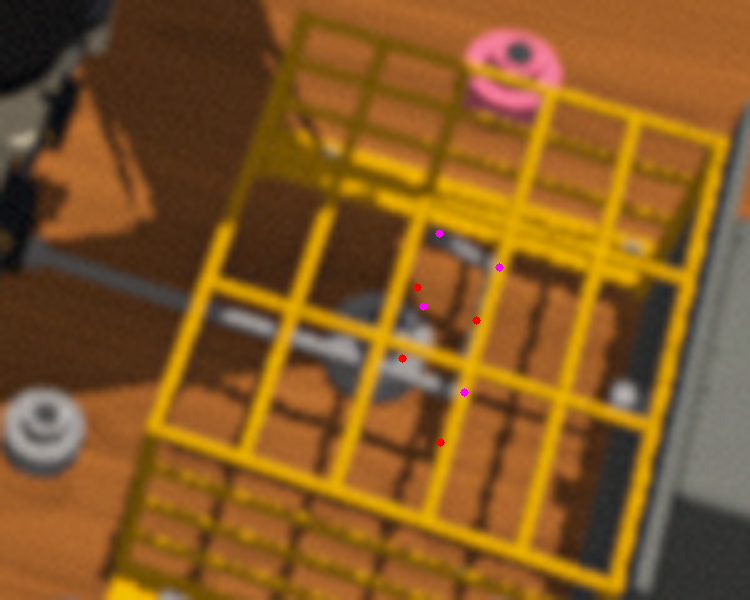

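View pics/top4.png

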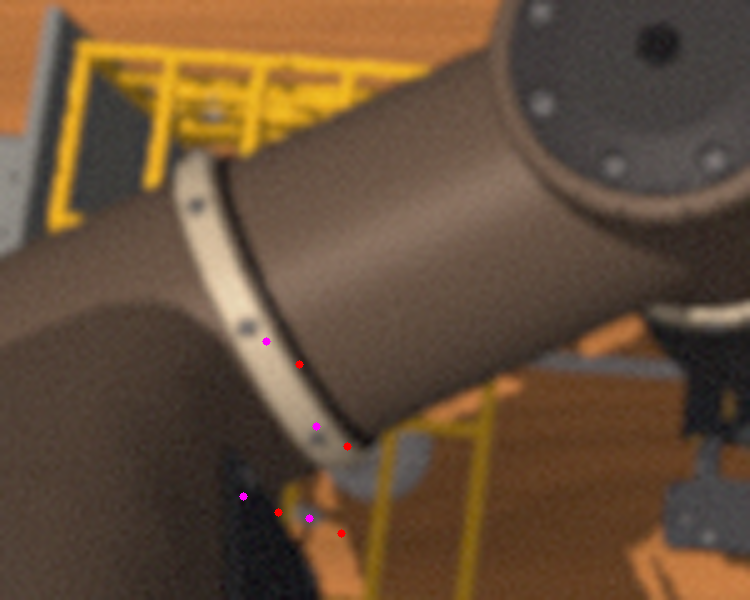

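```bash
python3 - <<'E'
from h import *
o=st(); a=np.radians(o["orientation"][2]+180); X=np.array([np.cos(a),np.sin(a)]); Y=np.array([-X[1],X[0]])
s=vision.snapshot("scene")
for px,z in(((396.1,237.6),.024),((372/5+320-.5,345/5+170-.5),.024)):
  P=px2w(s,px,z)[:2]; d=P-o["tool_pos"][:2]; print(P.round(4),"rod coords mm",(d@X*1e3+10).round(1),(d@Y*1e3).round(1))
x0,y0,k=320,170,5
im=cv2.cvtColor(s["color"],cv2.COLOR_RGB2BGR); c=cv2.resize(im[y0:y0+120,x0:x0+150],None,fx=k,fy=k,interpolation=cv2.INTER_CUBIC)
for P in((.508,.258),(.510,.260)):
 for z,r,col in((.024,.025,(0,255,0)),(0,.025,(0,0,255)),(.038,.014,(255,0,255))):
  pts=np.array([(w2px(s,[P[0]+r*np.cos(t),P[1]+r*np.sin(t),z])-[x0,y0]+.5)*k for t in np.linspace(0,6.28,40)]).astype(int); cv2.polylines(c,[pts],True,col,1)
cv2.imwrite("pics/s5.png",c)
E
```

```text
t 18.88 pos [0.5318 0.0486 0.0452] ori [180.   -0.  -94.1] F [ 0.1 -0.4 -2.3] open 0.0237
[0.51   0.2601] rod coords mm 219.4 36.7
[0.5141 0.2554] rod coords mm 215.0 32.2
```

View pics/s5.png

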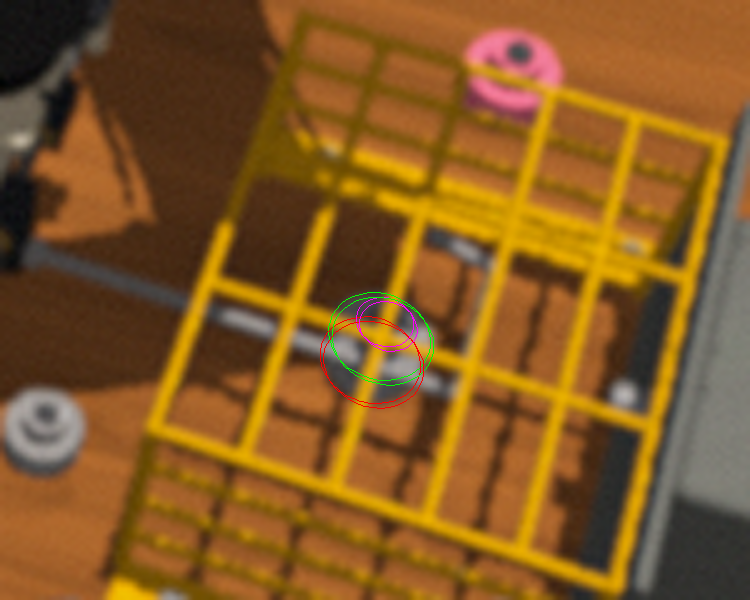

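```bash
python3 -m handwheel '[[[-0.003,-0.002,0,0,1],[0,0,0.005,0,1],[0,0,0.008,0,1],[0,0,0.008,0,1],[0,0,0.007,0,1],[0,0,0.006,0,1],[0,0,0.005,0,1],[0,0,0.005,0,1],[0,0,0.0035,0,1],[0,0,0.001,0,1],[0,0,0,0,1],[0,0,0,0,1]]]'; python3 - <<'E'
from h import *
o=st(); a=np.radians(o["orientation"][2]+180); X=np.array([np.cos(a),np.sin(a),0]); Y=np.array([-X[1],X[0],0])
s=vision.snapshot("scene"); x0,y0,k=320,170,5; p=o["tool_pos"].copy(); p[2]=.011
im=cv2.cvtColor(s["color"],cv2.COLOR_RGB2BGR); c=cv2.resize(im[y0:y0+120,x0:x0+150],None,fx=k,fy=k,interpolation=cv2.INTER_CUBIC)
for q in [(260,0),(260,74),(228,82)]:
    u=(w2px(s,p+(q[0]-10)/1e3*X+q[1]/1e3*Y)-[x0,y0]+.5)*k; cv2.circle(c,(int(u[0]),int(u[1])),4,(0,0,255),-1)
cv2.imwrite("pics/s6.png",c)
E
```

```text
clock: 19.93
tool_pos: [0.5345, 0.0523, -0.0031]
orientation: [-180.0, 0.0, -94.0]
force: [0.4, -0.4, -1.8]
opening: 0.0239
t 19.93 pos [ 0.5345  0.0523 -0.0031] ori [-180.    0.  -94.] F [ 0.4 -0.4 -1.8] open 0.0239
```

View pics/s6.png

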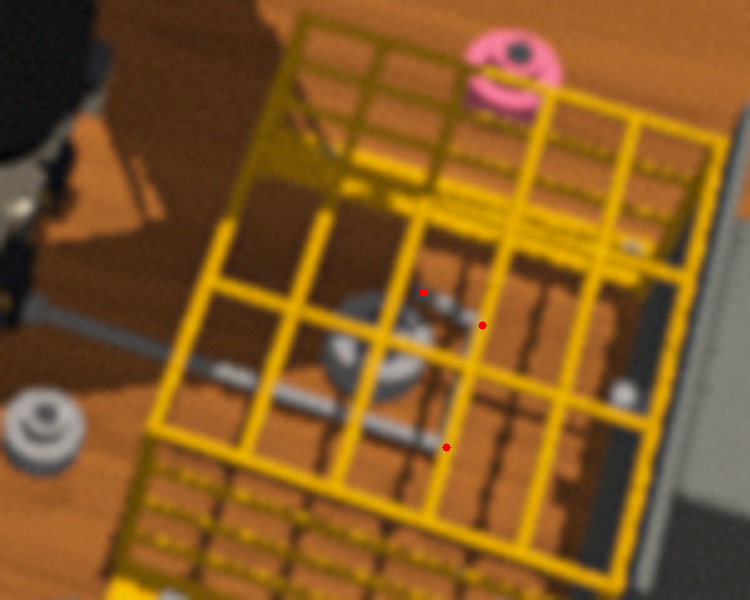

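The hook is seated round the pulley: cross bar behind it at (465,390), lip at (425,293). Pulling out along the guard's -y.

```bash
python3 -m handwheel '[[[0.003,0,0,0,1],[0.004,0,0,0,1],[0.004,0,0,0,1],[0.006,0,0,0,1],[0.008,0,0,0,1],[0.01,0,0,0,1],[0.012,0,0,0,1],[0.012,0,0,0,1],[0.012,0,0,0,1],[0.012,0,0,0,1],[0.012,0,0,0,1],[0.012,0,0,0,1],[0.012,0,0,0,1],[0.012,0,0,0,1],[0.01,0,0,0,1],[0.008,0,0,0,1],[0.006,0,0,0,1],[0.004,0,0,0,1],[0,0,0,0,1]]]'; python3 - <<'E'
from h import *
o=st(); s=vision.snapshot("scene"); save(s,"s7")
E
```

```text
clock: 21.57
tool_pos: [0.5231, -0.1071, -0.0033]
orientation: [180.0, -0.0, -94.0]
force: [-0.2, 0.5, -2.1]
opening: 0.0236
t 21.57 pos [ 0.5231 -0.1071 -0.0033] ori [180.  -0. -94.] F [-0.2  0.5 -2.1] open 0.0236
```

View pics/s7.png

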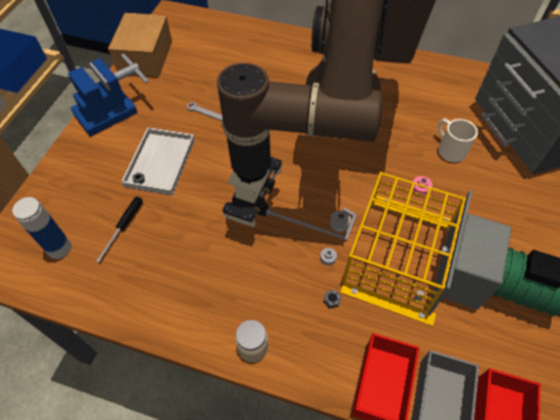

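```bash
python3 -m handwheel '[[[0.004,0,0,0,1],[0.008,0,0,0,1],[0.012,0,0,0,1],[0.012,0,0,0,1],[0.012,0,0,0,1],[0.012,0,0,0,1],[0.012,0,0,0,1],[0.01,0,0,0,1],[0.008,0,0,0,1],[0.006,0,0,0,1],[0.004,0,0,0,1],[0,0,0,0,1]]]'; python3 - <<'E'
from h import *
o=st(); s=vision.snapshot("scene"); crop(s,"s8",200,400,140,290,4)
for r in place_of("pulley",s)[:3]: print(r["xy"],round(r["conf"],2),px2w(s,r["xy"],0).round(4))
E
```

```text
clock: 22.62
tool_pos: [0.5161, -0.2069, -0.0033]
orientation: [180.0, -0.0, -94.0]
force: [-0.1, 0.4, -2.6]
opening: 0.0238
t 22.62 pos [ 0.5161 -0.2069 -0.0033] ori [180.  -0. -94.] F [-0.1  0.4 -2.6] open 0.0238
[423.6, 189.4] 0.7 [0.3247 0.3053 0.    ]
[328.2, 255.0] 0.66 [0.5948 0.1109 0.    ]
[304.6, 215.6] 0.63 [0.5015 0.0227 0.    ]
```

View pics/s8.png

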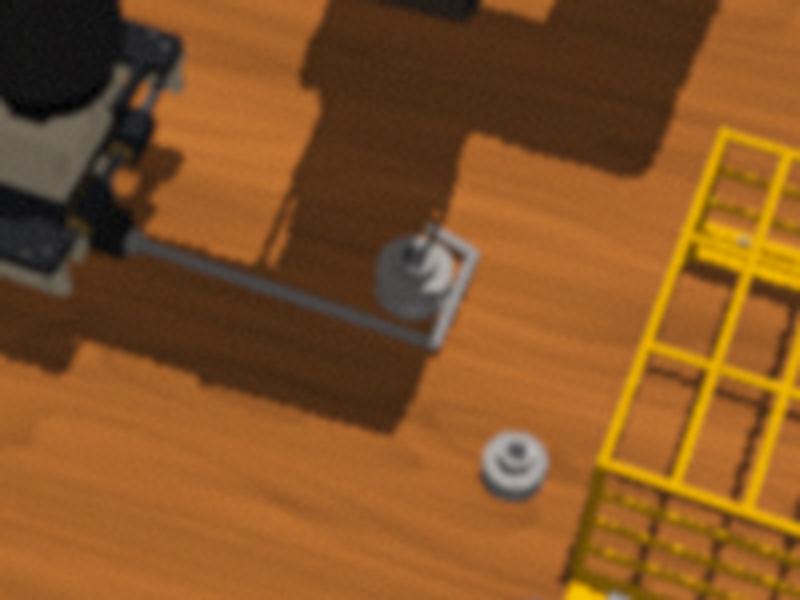

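Pulley is out, standing hub up near (0.495,0.015), about 135 mm clear of the mouth; decoy untouched. Backing off, lifting the rod, carrying it +x and laying it down.

```bash
python3 -m handwheel '[[[-0.003,0,0,0,1],[-0.003,0,0,0,1],[0,0,-0.005,0,1],[0,0,-0.01,0,1],[0,0,-0.01,0,1],[0,0,-0.01,0,1],[0,0,-0.01,0,1],[0,0,-0.005,0,1],[0,-0.005,0,0,1],[0,-0.012,0,0,1],[0,-0.02,0,0,1],[0,-0.02,0,0,1],[0,-0.02,0,0,1],[0,-0.02,0,0,1],[0,-0.02,0,0,1],[0,-0.018,0,0,1],[0,-0.01,0,0,1],[0,-0.005,0,0,1]]]'; python3 -m handwheel '[[[0,0,0.008,0,1],[0,0,0.01,0,1],[0,0,0.01,0,1],[0,0,0.01,0,1],[0,0,0.006,0,1],[0,0,0.004,0,1],[0,0,0.002,0,1],[0,0,0,0,1],[0,0,0,0,1]]]'; python3 - <<'E'
from h import *
o=st(); s=vision.snapshot("scene"); save(s,"s9")
E
```

```text
clock: 24.22
tool_pos: [0.6673, -0.2107, 0.0458]
orientation: [180.0, -0.0, -94.0]
force: [0.1, -0.3, -3.8]
opening: 0.0238
clock: 24.97
tool_pos: [0.6665, -0.2107, -0.003]
orientation: [-180.0, -0.0, -94.0]
force: [1.1, -0.7, -2.9]
opening: 0.0242
t 24.97 pos [ 0.6665 -0.2107 -0.003 ] ori [-180.   -0.  -94.] F [ 1.1 -0.7 -2.9] open 0.0242
```

View pics/s9.png

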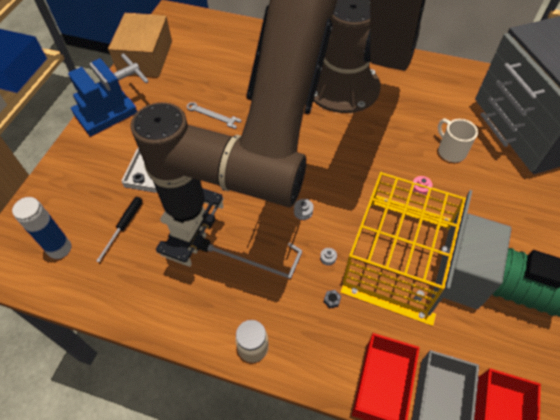

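```bash
python3 -m handwheel '[[[0,0,0.001,0,1],[0,0,0.001,0,1],[0,0,0,0,1],[0,0,0,0,1],[0,0,0,0,1]]]'
```

```text
clock: 25.43
tool_pos: [0.6667, -0.2107, -0.0047]
orientation: [-179.9, -0.0, -94.0]
force: [0.3, 0.7, 1.8]
opening: 0.0237
```

Rod rests on the bench (force reversed). Release, rise, move over the pulley.

```bash
python3 -m handwheel '[[[0,0,0,0,0],[0,0,0,0,0],[0,0,0,0,0],[0,0,0,0,0],[0,0,0,0,0],[0,0,-0.01,0,0],[0,0,-0.02,0,0],[0,0,-0.03,0,0],[0,0,-0.03,0,0],[0,0,-0.03,0,0],[-0.03,0.0268,0,0,0],[-0.03,0.0268,0,0,0],[-0.03,0.0268,0,0,0],[-0.03,0.0268,0,0,0],[-0.03,0.0268,0,0,0],[-0.03,0.0268,0,0,0],[-0.03,0.0268,0,0,0],[0,0,0,0,0],[0,0,0,0,0]]]'; python3 - <<'E'
from h import *
o=st(); w=vision.snapshot("wrist"); save(w,"w20"); s=vision.snapshot("scene"); save(s,"s10")
p=dict(o); p["tool_pos"]=o["tool_pos"]+[0,0,.027]
for r in place_of("pulley",w)[:3]: print("w",r["xy"],round(r["conf"],2),px2w(w,r["xy"],0,c2w(w,p)).round(4))
for r in place_of("pulley",s)[:4]: print("s",r["xy"],round(r["conf"],2),px2w(s,r["xy"],0).round(4))
for r in place_of("rod",s)[:1]+place_of("rod_pocket",s)[:1]: print("rod",r["xy"],px2w(s,r["xy"],0.005).round(4))
E
```

```text
clock: 27.02
tool_pos: [0.4934, 0.0137, 0.1162]
orientation: [-179.9, 0.1, -93.8]
force: [0.3, -0.3, -0.0]
opening: 0.0875
t 27.02 pos [0.4934 0.0137 0.1162] ori [-1.799e+02  1.000e-01 -9.380e+01] F [ 0.3 -0.3 -0. ] open 0.0875
w [170.6, 307.3] 0.83 [0.6102 0.1298 0.    ]
w [279.9, 198.8] 0.69 [0.4911 0.0224 0.    ]
s [303.2, 215.5] 0.68 [0.5023 0.0191 0.    ]
s [422.0, 193.0] 0.57 [0.3378 0.303  0.    ]
s [329.5, 257.1] 0.51 [0.5995 0.1155 0.    ]
rod [192.5, 242.5] [ 0.6662 -0.223   0.005 ]
rod [281.2, 263.2] [0.6539 0.0075 0.005 ]
```

View pics/w20.png

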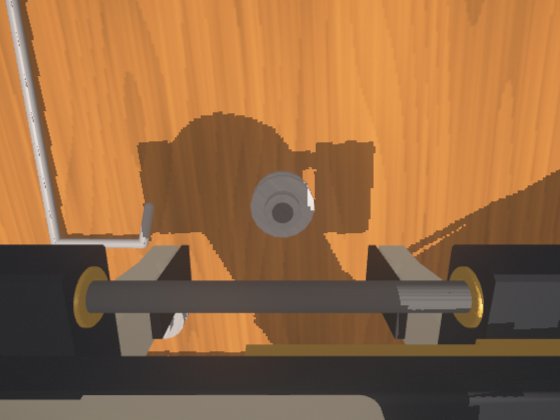

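View pics/s10.png

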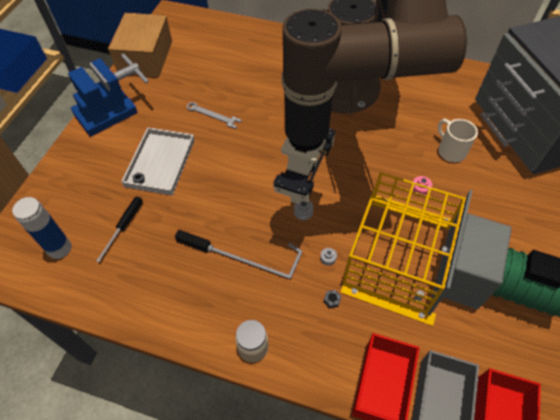

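```bash
python3 - <<'E'
from h import *
o=st(); w=vision.snapshot("wrist")
for dz in(.022,.027):
  p=dict(o); p["tool_pos"]=o["tool_pos"]+[0,0,dz]; T=c2w(w,p)
  print(dz,"hole",px2w(w,(283,213),.038,T).round(4),"bodyL/R",px2w(w,(251,204),.02,T).round(4)[:2],px2w(w,(314.5,204),.02,T).round(4)[:2])
  x0,y0,k=230,150,6
  if dz>.025:
    im=cv2.cvtColor(w["color"],cv2.COLOR_RGB2BGR); c=cv2.resize(im[y0:y0+100,x0:x0+110],None,fx=k,fy=k,interpolation=cv2.INTER_CUBIC)
    P=px2w(w,(283,213),.038,T)
    for z,r,col in((.024,.025,(0,255,0)),(0,.025,(0,0,255)),(.038,.014,(255,0,255))):
      pts=np.array([(w2px(w,[P[0]+r*np.cos(t),P[1]+r*np.sin(t),z],T)-[x0,y0]+.5)*k for t in np.linspace(0,6.28,40)]).astype(int); cv2.polylines(c,[pts],True,col,1)
    cv2.imwrite("pics/w21.png",c)
E
```

```text
t 27.32 pos [0.4943 0.0111 0.1146] ori [180.   -0.  -94.1] F [ 0.2 -1.1 -0.7] open 0.0876
0.022 hole [0.4894 0.0199 0.038 ] bodyL/R [0.5164 0.0155] [0.4621 0.0193]
0.027 hole [0.4895 0.0214 0.038 ] bodyL/R [0.5169 0.0168] [0.4617 0.0207]
```

View pics/w21.png

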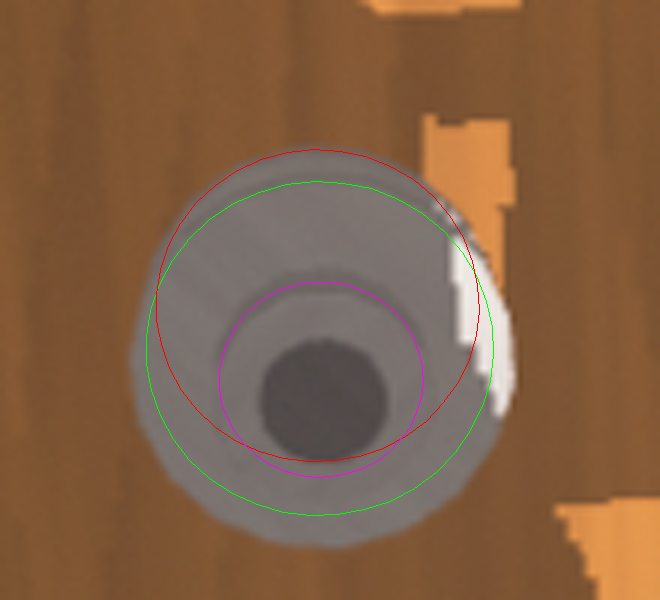

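```bash
python3 -m handwheel '[[[-0.0047,0.004,0.02,0,0],[0,0,0.03,0,0],[0,0,0.025,0,0],[0,0,0,0,0],[0,0,0,0,0]]]'; python3 - <<'E'
from h import *
o=st(); w=vision.snapshot("wrist"); save(w,"w22"); s=vision.snapshot("scene"); crop(s,"s11",260,350,150,250,6)
E
```

```text
clock: 27.78
tool_pos: [0.4895, 0.0159, 0.0389]
orientation: [179.8, -0.1, -94.1]
force: [0.7, 0.4, 1.3]
opening: 0.0876
t 27.78 pos [0.4895 0.0159 0.0389] ori [ 1.798e+02 -1.000e-01 -9.410e+01] F [0.7 0.4 1.3] open 0.0876
```

View pics/w22.png

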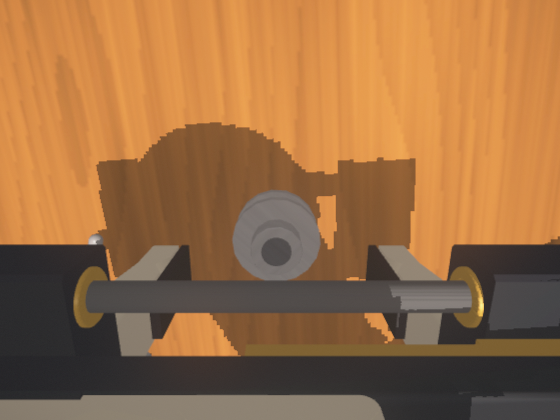

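View pics/s11.png

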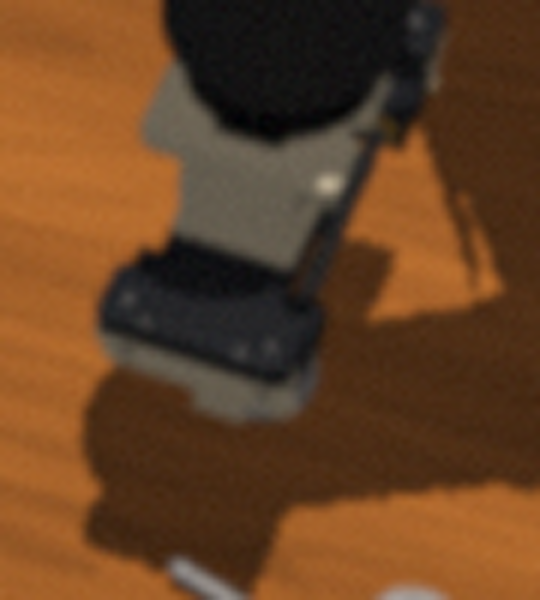

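```bash
python3 - <<'E'
from h import *
o=st(); w=vision.snapshot("wrist")
for dz in(.0,.013,.027):
  p=dict(o); p["tool_pos"]=o["tool_pos"]+[0,0,dz]; T=c2w(w,p)
  P=px2w(w,(276.5,251),.038,T); a=np.radians(o["orientation"][2]); d=P-p["tool_pos"]
  print(dz,P.round(4),"tool x,y off mm",((d[0]*np.cos(a)+d[1]*np.sin(a))*1e3).round(1),((d[0]*np.sin(a)-d[1]*np.cos(a))*1e3).round(1))
  for z,r in((.024,.05),(.038,.028)):
    u=w2px(w,[P[0]-r/2,P[1],z],T)-w2px(w,[P[0]+r/2,P[1],z],T); print("   width px",r,u.round(1))
E
```

```text
t 27.88 pos [0.4912 0.0168 0.0409] ori [-179.9    0.   -94. ] F [-0.2  0.5  1.2] open 0.0879
0.0 [0.4907 0.0174 0.038 ] tool x,y off mm -0.5 0.6
   width px 0.05 [86.7 -5.6]
   width px 0.028 [52.1 -3.3]
0.013 [0.4911 0.0229 0.038 ] tool x,y off mm -6.1 0.5
   width px 0.05 [81.  -5.2]
   width px 0.028 [48.4 -3.1]
0.027 [0.4917 0.0289 0.038 ] tool x,y off mm -12.1 0.4
   width px 0.05 [75.7 -4.9]
   width px 0.028 [45.  -2.9]
```

```bash
python3 -m handwheel '[[[0,0,0.015,0,0],[0,0,0.015,0,0],[0,0,0.01,0,0],[0,0,0.005,0,0],[0,0,0,0,0.2],[0,0,0,0,0.3],[0,0,0,0,0.36],[0,0,0,0,0.4],[0,0,0,0,0.44],[0,0,0,0,0.48],[0,0,0,0,0.6],[0,0,0,0,1],[0,0,0,0,1],[0,0,0,0,1],[0,0,0,0,1]]]'; python3 - <<'E'
from h import *
o=st(); w=vision.snapshot("wrist"); save(w,"w23")
E
```

```text
clock: 29.18
tool_pos: [0.4904, 0.017, -0.0049]
orientation: [-180.0, 0.0, -94.0]
force: [-1.6, 0.5, 6.2]
opening: 0.0494
t 29.18 pos [ 0.4904  0.017  -0.0049] ori [-180.    0.  -94.] F [-1.6  0.5  6.2] open 0.0494
```

View pics/w23.png

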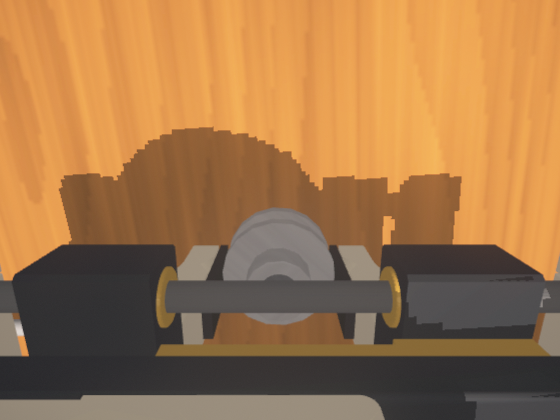

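```bash
python3 -m handwheel '[[[0,0,0,0,1],[0,0,-0.004,0,1],[0,0,-0.01,0,1],[0,0,-0.02,0,1],[0,0,-0.02,0,1],[0,0,-0.02,0,1],[0,0,-0.006,0,1],[0,0,0,0,1]]]'; python3 - <<'E'
from h import *
o=st(); s=vision.snapshot("scene"); save(s,"s12"); crop(s,"s13",110,210,115,205,7); t=vision.snapshot("top"); crop(t,"t3",380,490,185,300,6)
E
```

```text
clock: 29.9
tool_pos: [0.491, 0.0173, 0.0761]
orientation: [-179.8, 0.1, -94.0]
force: [0.2, 0.7, -3.0]
opening: 0.0493
t 29.9 pos [0.491  0.0173 0.0761] ori [-1.798e+02  1.000e-01 -9.400e+01] F [ 0.2  0.7 -3. ] open 0.0493
```

View pics/s12.png

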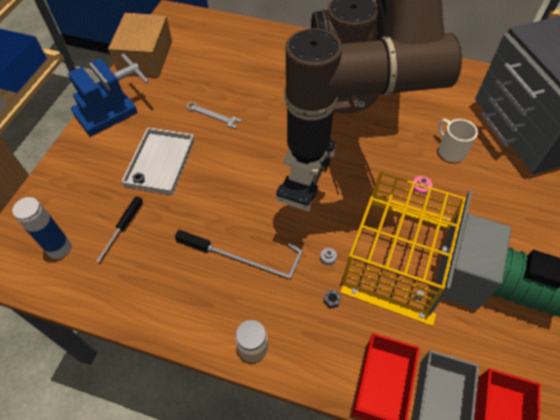

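View pics/s13.png

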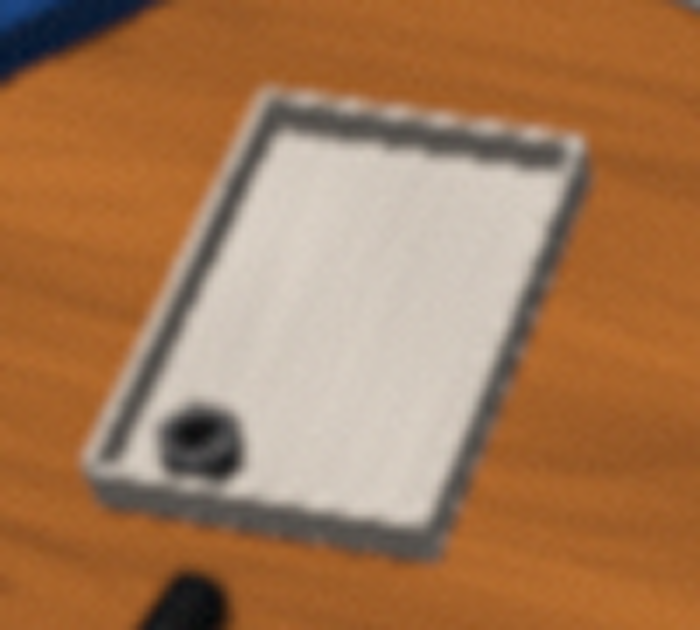

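View pics/t3.png

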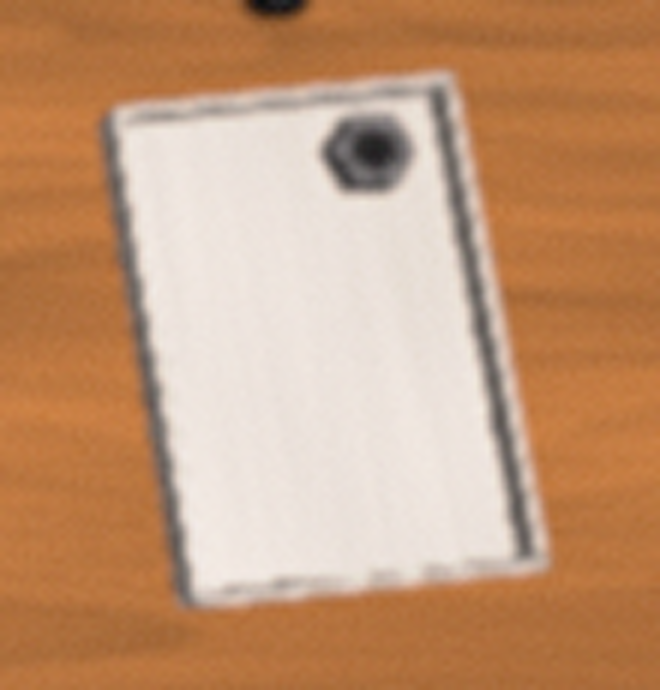

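```bash
python3 - <<'E'
from h import *
t=vision.snapshot("top"); s=vision.snapshot("scene")
for n,q,C,off,k in(("top",t,[(110,105),(452,72),(548,568),(188,603)],(380,185),6),("scene",s,[(435,535),(90,468),(265,92),(585,142)],(110,115),7)):
  A=np.array([px2w(q,((x+.5)/k+off[0]-.5,(y+.5)/k+off[1]-.5),.025)[:2] for x,y in C]); print(n,A.round(4).tolist(),"c",A.mean(0).round(4))
  for a,b in((3,0),(2,1)): v=A[b]-A[a]; print("  x-dir yaw",np.degrees(np.arctan2(v[1],v[0])).round(1),np.linalg.norm(v).round(3))
print(px2w(t,(365/6+380,150/6+185),.02).round(4))
st()
E
```

```text
top [[0.547, -0.3344], [0.5608, -0.474], [0.3623, -0.4944], [0.3488, -0.3532]] c [ 0.4547 -0.414 ]
  x-dir yaw 5.4 0.199
  x-dir yaw 5.9 0.2
scene [[0.5487, -0.3304], [0.5598, -0.4704], [0.3645, -0.4932], [0.3501, -0.3552]] c [ 0.4558 -0.4123]
  x-dir yaw 7.1 0.2
  x-dir yaw 6.7 0.197
[ 0.5285 -0.439   0.02  ]
t 30.1 pos [0.4891 0.0166 0.0734] ori [ 1.799e+02 -1.000e-01 -9.400e+01] F [-0.4  0.4 -2.7] open 0.0494
```

```bash
python3 -m handwheel '[[[0.01,0,0,0,1],[0.02,0,0,0,1],[0.028,0.0019,0,0,1],[0.028,0.0019,0,0,1],[0.028,0.0019,0,0,1],[0.028,0.0019,0,0,1],[0.028,0.0019,0,0,1],[0.028,0.0019,0,0,1],[0.028,0.0019,0,0,1],[0.028,0.0019,0,0,1],[0.028,0.0019,0,0,1],[0.028,0.0019,0,0,1],[0.028,0.0019,0,0,1],[0.028,0.0019,0,0,1],[0.028,0.0019,0,0,1],[0.02,0,0,0,1],[0.013,0,0,0,1],[0.008,0,0,0,1],[0,0,0,-0.09,1],[0,0,0,-0.088,1]]]'; python3 -m handwheel '[[[0,0,0,0,1],[0,0,0,0,1]]]'; python3 - <<'E'
from h import *
o=st(); s=vision.snapshot("scene"); save(s,"s14"); w=vision.snapshot("wrist"); save(w,"w24")
E
```

```text
clock: 31.77
tool_pos: [0.4344, -0.4153, 0.0738]
orientation: [179.9, 0.1, -83.6]
force: [0.2, -0.1, -1.7]
opening: 0.0493
clock: 31.93
tool_pos: [0.4349, -0.4148, 0.0743]
orientation: [180.0, 0.0, -83.9]
force: [-0.7, -0.4, -1.4]
opening: 0.0493
t 31.93 pos [ 0.4349 -0.4148  0.0743] ori [180.    0.  -83.9] F [-0.7 -0.4 -1.4] open 0.0493
```

View pics/s14.png

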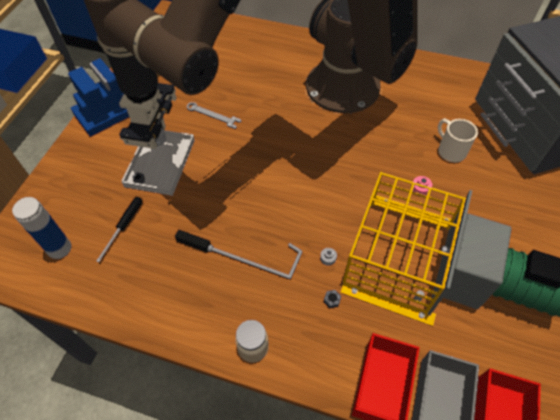

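View pics/w24.png

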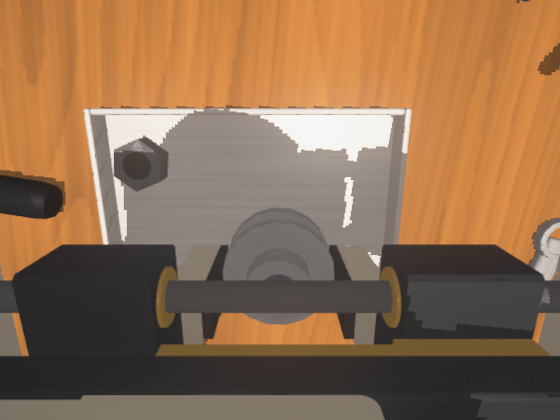

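```bash
python3 -m handwheel '[[[0,0,0.008,0,1],[0,0,0.015,0,1],[0,0,0.015,0,1],[0,0,0.012,0,1],[0,0,0.008,0,1],[0,0,0.006,0,1],[0,0,0.004,0,1],[0,0,0.003,0,1],[0,0,0.002,0,1],[0,0,0,0,1],[0,0,0,0,1]]]'; python3 -m handwheel '[[[0,0,0.001,0,1],[0,0,0.001,0,1],[0,0,0,0,1]]]'
```

```text
clock: 32.95
tool_pos: [0.4354, -0.4154, 0.0021]
orientation: [-180.0, -0.0, -83.8]
force: [0.7, -0.2, -2.6]
opening: 0.0495
clock: 33.2
tool_pos: [0.4351, -0.4153, -0.0002]
orientation: [-180.0, -0.0, -83.8]
force: [-0.4, -0.4, -2.1]
opening: 0.0494
```

```bash
python3 -m handwheel '[[[0,0,0.0008,0,1],[0,0,0,0,1],[0,0,0,0,1]]]'
```

```text
clock: 33.45
tool_pos: [0.4352, -0.4154, -0.0008]
orientation: [-180.0, -0.0, -83.8]
force: [-1.2, 0.2, -0.4]
opening: 0.0493
```

```bash
python3 -m handwheel '[[[0,0,0.0007,0,1],[0,0,0,0,1],[0,0,0,0,1]]]'
```

```text
clock: 33.7
tool_pos: [0.4352, -0.4154, -0.0009]
orientation: [-180.0, -0.0, -83.8]
force: [-0.8, 2.3, 5.9]
opening: 0.0489
```

The pulley is on the floor (force now +6 N up). Release and rise.

```bash
python3 -m handwheel '[[[0,0,0,0,0.42],[0,0,0,0,0.38],[0,0,0,0,0.32],[0,0,0,0,0.28],[0,0,0,0,0.25],[0,0,0,0,0.25],[0,0,0,0,0.25],[0,0,-0.005,0,0.25],[0,0,-0.015,0,0.25],[0,0,-0.025,0,0.25],[0,0,-0.03,0,0.25],[0,0,-0.03,0,0.25],[0,0,-0.03,0,0.25],[0,0,-0.02,0,0.25],[0,0,0,0,0.25],[0,0,0,0,0.25]]]'; python3 - <<'E'
from h import *
o=st(); w=vision.snapshot("wrist"); save(w,"w25")
E
```

```text
clock: 35.03
tool_pos: [0.4358, -0.4156, 0.1551]
orientation: [-179.8, -0.1, -83.8]
force: [-0.4, -0.1, -0.6]
opening: 0.0658
t 35.03 pos [ 0.4358 -0.4156  0.1551] ori [-1.798e+02 -1.000e-01 -8.380e+01] F [-0.4 -0.1 -0.6] open 0.0658
```

View pics/w25.png

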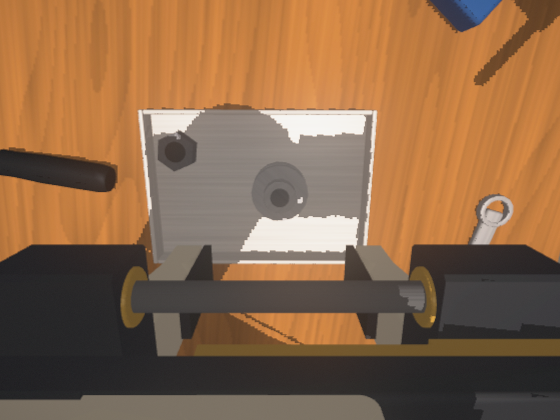

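The pulley stands hub up on the tray floor at (280,190). Moving the arm aside for a final look at everything.

```bash
python3 -m handwheel '[[[0,0,-0.02,0,0.25],[0,0,-0.02,0,0.25],[-0.02,0,-0.01,0,0.25],[-0.03,0,0,0,0.25],[-0.03,0,0,0,0.25],[-0.03,0,0,0,0.25],[-0.03,0,0,0,0.25],[-0.03,0,0,0,0.25],[-0.03,0,0,0,0.25],[-0.02,0,0,0,0.25],[0,0,0,0,0.25],[0,0,0,0,0.25]]]'; python3 - <<'E'
from h import *
o=st(); s=vision.snapshot("scene"); save(s,"s20"); t=vision.snapshot("top"); save(t,"t20")
for k,z in dict(pulley=0.004,nut_bench=0,spacer=0,screwdriver=0,rod=0,rod_pocket=.01).items():
  for n,q in(("s",s),("t",t)):
    for r in place_of(k,q)[:3]: print(k,n,np.round(r["xy"]),round(r["conf"],2),px2w(q,r["xy"],z).round(3)[:2])
E
```

```text
clock: 36.08
tool_pos: [0.4109, -0.1956, 0.2026]
orientation: [179.9, 0.0, -83.7]
force: [0.7, -0.5, 0.9]
opening: 0.0657
t 36.08 pos [ 0.4109 -0.1956  0.2026] ori [179.9   0.  -83.7] F [ 0.7 -0.5  0.9] open 0.0657
pulley s [164. 162.] 0.8 [ 0.453 -0.403]
pulley s [328. 258.] 0.78 [0.605 0.112]
pulley s [422. 192.] 0.68 [0.339 0.303]
pulley t [136. 299.] 0.91 [0.316 0.293]
pulley t [428. 249.] 0.64 [ 0.436 -0.407]
pulley t [257. 164.] 0.57 [0.649 0.01 ]
nut_bench s [333. 299.] 0.67 [0.705 0.151]
nut_bench s [283. 260.] 0.5 [0.643 0.009]
spacer t [129. 170.] 0.38 [0.636 0.334]
screwdriver s [122. 232.] 0.94 [ 0.689 -0.411]
screwdriver s [140. 181.] 0.43 [ 0.53  -0.439]
rod s [192. 246.] 0.79 [ 0.673 -0.223]
rod t [348. 161.] 0.7 [ 0.66  -0.221]
rod_pocket s [286. 258.] 0.65 [0.639 0.014]
rod_pocket t [257. 165.] 0.77 [0.646 0.01 ]
```

View pics/s20.png

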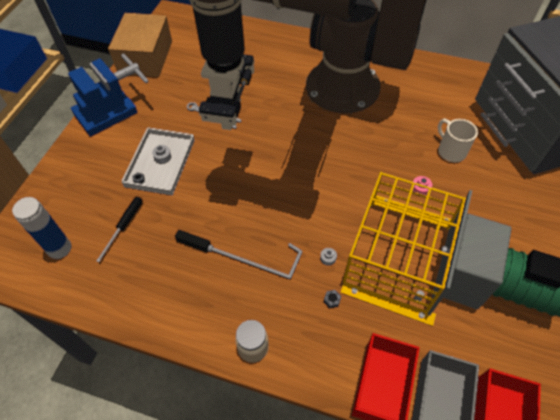

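View pics/t20.png

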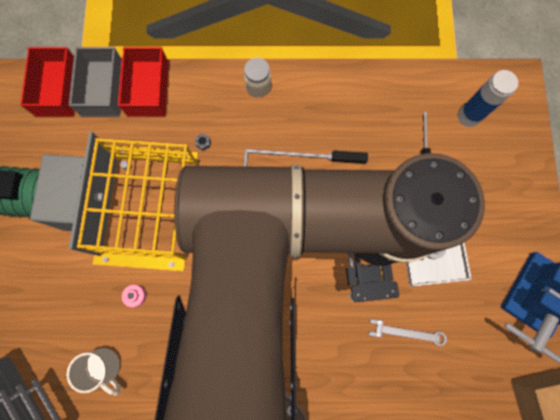

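The pulley is in the tray (scene 162,153), and the rod lies flat, about 11 cm from the mouth and clear of the tray. The nut, spacer, screwdriver and both look-alikes are where they were. Handing in.

```bash
python3 -c "
from plant import close_job
print(close_job())"
```

```text
the job is handed in; nothing more can be done
None
```

The pulley is on the tray floor, hub up, and the job was handed in at about 36 s of the 72 s allowed.

**What I did**
- I hooked the larger grey pulley from above under the guard and drew it out until it was about 135 mm clear of the mouth.
- I laid the rod flat on the bench, clear of the guard and the tray.
- I then gripped the pulley by its body, lowered it into the tray until it bore on the floor (about 6 N), and released it.

**Last checks**
- **Pulley:** the wrist picture shows it upright, hub up, clear of the tray's nut, with the gripper away from it.
- **Rod:** it lies flat, with its hook about 115 mm short of the guard's mouth.
- **Bystanders:** the bench nut, spacer, screwdriver, pink pulley and small grey pulley are all where they were, to within camera error (about 1 cm).

**What failed or disagreed**
- **First rod grasp failed:** the jaws closed on the top of the handle, tipped the rod and shifted it about 4 mm before slipping off. A second try closed just above the handle.
- **Fingertip height:** the fingertips stand about 27 mm higher than the stated geometry implies. I set grasp heights from the scene picture and the force reading instead.
- **Recognition in the last pictures:** the spacer was found in only one picture, at low confidence (0.38). Two low-to-middling reports, a "pulley" and a "nut", fell on the rod's hook and were false.

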